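# Clamp up a clarinet barrel with its two rings

### The job

Put the clarinet barrel together on the clamping jig so that its rings can be cemented: thread the deep ring down the upright post until it lies flat on the base plate around the post's foot, then the wooden barrel down the post into that ring, then the shallow ring over the post onto the barrel's upper end, each fully home before the next. Then push the toggle clamp's handle down until it locks with the forked arm pressing on the shallow ring, and let go; leave the other things on the bench where they are.

Things in the scene. Friction and masses are not known exactly. Their poses are not given: they have to be found in the camera images.
- jig: clamping jig fixed to the bench: aluminium base plate 225 x 74 mm, 16 mm thick (x -45 to 180 mm), with an upright steel post and a toggle clamp on a riser block (x 90 to 174 mm, y within 25 mm, up to 116 mm high). Origin on the post's axis at bench level; x points from post to clamp, z up. Fully home, the centre of the deep ring is 22.5 mm above the bench, of the barrel 54 mm, of the shallow ring 83 mm
- post_top (a point): top centre of the post, 102 mm above the bench. The post is 12 mm in diameter, its top 8 mm taper to 5 mm. Its foot is a disc 27 mm in diameter that stands 4 mm above the base plate, its upper edge chamfered 1.5 mm; the deep ring fits around it with 1.5 mm play all round
- deep_ring: the deep, broad metal ring with an 8 mm thick wall: outside diameter 46 mm, inside 30 mm, 13 mm high, 75 g; lies flat on the bench at the start. Origin at its centre, z along its axis; both faces are alike
- barrel: dark wooden clarinet barrel, 62 mm long, 60 g, standing on end at the start. Middle part 50 mm long, 35 to 36 mm in diameter; at each end a stepped-down spigot 27 mm in diameter, 6 mm long, on which a ring fits with 1.5 mm play all round. Sockets 22 mm wide and 16 mm deep at both ends, a 15 mm bore between them. Origin at its centre, z along its axis; both ends are alike
- shallow_ring: the shallow metal ring with a thin 3 mm wall: outside diameter 36 mm, inside 30 mm, 8 mm high, 20 g; lies flat on the bench at the start. On the barrel's upper end it stands 2 mm proud of the spigot. Origin at its centre, z along its axis; both faces are alike
- clamp_bar: the clamp's forked steel arm, 46 mm wide, 115 mm long, hinged on the jig at x = 100 mm, 104 mm above the bench (its origin), driven by the handle. Open it stands upright, up to 220 mm above the bench; closing swings it towards the post until it is level, a tine either side of the post, each with a sprung rubber pad (12 mm in diameter) that presses on the ring on the barrel's top
- clamp_handle (a joint): angle of the handle about its pivot, rad: 0 = open, rising 55 degrees away from the post; grows as its end is pushed down (elevation = 55 degrees minus this angle); 1.0 = the stop, about level and over centre. Stiff: it stays where it is left and takes some 2 to 6 N at the grip. The arm's pads meet the stack at about 0.83; from 0.95 on it stays locked
- handle_pivot (a point): the handle's hinge axis (along the jig's y): 139 mm from the post towards the clamp, 110.5 mm above the bench
- handle_grip (a point): point on the middle of the upper face of the handle's black grip (the grip is 78 mm long, 22 mm wide, 14 mm thick). It lies 105 mm along the handle from the pivot and 7 mm above the handle's centre line; x points along the handle to its free end (144 mm from the pivot; open, its end is 235 mm above the bench), z out of its upper face
- screwdriver: bystander: screwdriver, 170 mm, lying on the bench; origin under its middle
- key_oil: bystander: small black oil bottle, 34 mm in diameter, 100 mm tall; origin under its centre
- grease_tin: bystander: flat aluminium tin, 48 mm in diameter, 28 mm tall; origin under its centre
- hammer: bystander: small hammer, 200 mm, lying on the bench; origin under its middle
- mouthpiece_cap: bystander: brass mouthpiece cap, 33 mm in diameter, 62 mm tall, standing; origin under its centre
- bell: bystander: dark wooden clarinet bell standing on its wide end, 82 mm in diameter, 110 mm tall; origin under its centre
Things that resemble listed ones, but are neither listed nor needed, are in the scene too. What is shaped like the deep_ring but pink or red is not meant.

How it is judged:
By the outcome, as a careful person would: the job done as asked, in the order asked, and still so for the second after the job is handed in, with the robot touching nothing.
It also fails if it takes over 72 s, if anything falls off the work surface, if the arm or the gripper's body presses on something with over 40 N, if the wrist force passes 120 N, or if a joint passes its speed limit or range.

### The arm

A 6-joint arm with a two-finger parallel gripper is mounted at the origin on the work surface. World frame = base frame: x ahead of the robot, y to its left, z up, the work surface at z = 0. Lengths are in m, angles in degrees, forces in N, time in s.
With the tool pointing down it reaches from about 0.35 to 0.875 m from the base axis. Payload 4.2 kg.
Tool frame: the origin (TCP) lies at the very end of the fingers, on their centre line; the grasp point (between the pads) lies 19 mm behind it (r.grip_point_offset is the distance from the TCP to the grasp point, in m); z points along the fingers, y is the line along which they close (so a half turn about z gives the same grasp; the last joint's range is limited). The gripper opens to 87 mm and grips with 3 to 60 N. Pads are 19 mm wide; open, the fingers measure 117 mm over their backs; the gripper's body (75 mm by 190 mm) begins 51 mm behind the grasp point.
Start: joints at [-58.98, 22.042, 0.453, 0, -68.411, -14.817], TCP at [0.174, -0.6, 0.223] pointing down, gripper open.
Joint ranges: [-179.83, 179.83], [-69.29, 118.12], [-61.27, 80.66], [-181.25, 117.63], [-171.15, -9.14], [-177.46, 177.46]. Speed limits (degrees/s): [159.86, 159.86, 180, 180, 180, 180].

### API

Orientations are given as a 3x3 rotation matrix whose columns are the frame's x, y, z axes.
In Python, from station import r, cams gives the robot as it stands. The module is installed in compiled form; this text tells all that it offers.
- The arm moves only by the shell command python3 -m handwheel 'ROWS'. ROWS is JSON, a list that holds one entry, the list of rows, each a list of 7 numbers: the turn, a rotation vector about the tool's x, y, z in units of 6 degrees (1.0 is 6 degrees), then the shift along the tool's x, y, z in m, then the finger opening in m, from 0 to 0.087. In form: [[[ax, ay, az, x, y, z, jaw], ...]]. A call has 1 to 12 rows; each row shifts and turns the commanded pose from where the row before left it, along the tool's axes as they then stand; what a row does not reach is not made up. A row lasts 1/10 s, in which the tool goes at most 50 mm and 8.59 degrees, less where a joint would pass 70% of its speed; a pose out of reach is approached as far as the arm can. A call with a gripper value outside its range is refused whole. The fingers move at their own pace and stop on an object; the grip force is fixed at half the most. Time passes only in rows, so rows that do not move let the fingers close. It gives the time, the measured TCP pose, the force, the opening and the grip force at its end, in the units of the state.
- r.sense(): the state, without advancing time (a new reading comes with each control period).
- cams.capture(name): name is "scene" or "top" or "wrist"; returns the picture (480x640x3 uint8, red, green, blue); there is no depth.
- cams.get_calibration(name): a dict with "camera_matrix" (3x3 intrinsics, pixels), "k1" (the pictures are not rectified: a ray, as slopes to the right and down, at radius r is drawn at 1 + k1 r^2 times it, then the intrinsics apply), "rvec" (rotation vector, rad) and "tvec" (3), from world to camera coordinates, as OpenCV has them; the wrist camera has in their place "T_tool_cam" (4x4, takes a point from camera to tool coordinates, whose origin is the TCP and whose axes are the flange's). Camera axes: x right, y down, z forward; pixel columns grow to the right and rows downward; lengths in m; the calibration is good to about 2 mm. A picture is of the moment at which its call begins: read the wrist's pose just before it. get_calibration takes no time and is no camera call.
- r.finish_job(): hands the job in; it is judged then, once.
The state is a dict: "time_s": time; "joints": joint angles; "joint_velocities": joint speeds; "effort": joint torques, N m; "tcp_pos": TCP position; "ee_rot": TCP orientation; "wrist_force": force on the tool from outside, world axes, zero at the start; "moment": the same for the moment, N m; "gripper_width": opening from 0.0 (shut) to 1.0 (fully open); "gripper_force": force on a finger pad.
Only numpy, scipy, OpenCV 4.12 (cv2) and the standard library are available. Lean on these libraries where they do the work, as an engineer would, in place of code of your own. Each camera call takes 0.05 s, during which the arm holds its last target. There are 200 camera calls.

## Working session

There is one attempt and no reset: what is moved stays moved. The work goes in short steps, Python scripts to look and compute and a shell command to move; the robot and the scene stay as the last step left them, time stands still between calls to the robot, and variables do not carry over. Pictures are saved under pics/ and viewed, at most 10 in all, crops included, and the job is handed in when it is done.

```bash
mkdir -p pics; cat > h.py <<'E'
import numpy as np, cv2
from station import r, cams
def pose():
    s=r.sense(); return np.array(s["tcp_pos"]),np.array(s["ee_rot"]).reshape(3,3)
def camT(name):
    c=cams.get_calibration(name); K=np.array(c["camera_matrix"]); k1=c["k1"]
    if name=="wrist":
        p,R=pose(); T=np.eye(4);T[:3,:3]=R;T[:3,3]=p; T=T@np.array(c["T_tool_cam"]); Rw,o=T[:3,:3],T[:3,3]
    else:
        Rc=cv2.Rodrigues(np.array(c["rvec"],float))[0]; Rw=Rc.T; o=-Rw@np.array(c["tvec"],float).ravel()
    return K,k1,Rw,o
def plane(C,uv,z):
    K,k1,Rw,o=C; uv=np.atleast_2d(uv).astype(float)
    n=cv2.undistortPoints(uv.reshape(-1,1,2),K,np.array([k1,0,0,0.])).reshape(-1,2)
    d=np.c_[n,np.ones(len(n))]@Rw.T
    return o+d*((z-o[2])/d[:,2])[:,None]
def proj(C,P):
    K,k1,Rw,o=C; P=np.atleast_2d(P); q=(P-o)@Rw; n=q[:,:2]/q[:,2:]; n=n*(1+k1*(n**2).sum(1,keepdims=True))
    return n@K[:2,:2].T+K[:2,2]
def snap(name,f=None):
    C=camT(name); im=cams.capture(name)
    if f: cv2.imwrite("pics/"+f,im[:,:,::-1])
    return C,im
E
python3 - <<'E'
from h import *
for n in("scene","top","wrist"):
    C,im=snap(n,n+"0.png"); print(n,C[0].round(1).tolist(),C[1],C[2].round(3).tolist(),C[3].round(3))
print(r.sense(), r.grip_point_offset)
print(np.array(cams.get_calibration("wrist")["T_tool_cam"]).round(4))
E
```

```text
scene [[616.9, 0.0, 322.8], [0.0, 616.9, 235.7], [0.0, 0.0, 1.0]] -0.03884240082090641 [[0.845, 0.35, -0.403], [0.534, -0.584, 0.612], [-0.021, -0.732, -0.68]] [ 1.064 -0.809  1.076]
top [[456.0, 0.0, 318.4], [0.0, 456.0, 236.2], [0.0, 0.0, 1.0]] -0.08420244578013271 [[0.063, -0.976, 0.208], [-0.998, -0.062, 0.01], [0.003, -0.209, -0.978]] [0.306 0.027 1.181]
wrist [[418.1, 0.0, 322.8], [0.0, 418.1, 244.8], [0.0, 0.0, 1.0]] -0.007434160804368422 [[-0.279, 0.925, 0.259], [0.96, 0.268, 0.078], [0.002, 0.27, -0.963]] [ 0.102 -0.621  0.385]
{'time_s': 0.15, 'joints': array([-5.89792214e+01,  2.20806591e+01,  3.97902933e-01, -1.89494286e-02,
       -6.84093264e+01, -1.48160664e+01]), 'joint_velocities': array([-0.02644533, -0.21109885,  0.19278034,  0.10011861,  0.00651479,
       -0.06643401]), 'effort': array([-1.88008967e-04, -3.91052270e+01,  1.87586188e+01,  4.22234237e+00,
        1.23547576e-02, -1.33749977e-04]), 'tcp_pos': array([ 0.17430058, -0.59974503,  0.22171581]), 'ee_rot': array([[-9.60304729e-01, -2.78952519e-01, -5.64687130e-04],
       [-2.78953067e-01,  9.60303508e-01,  1.53575675e-03],
       [ 1.13867818e-04,  1.63231568e-03, -9.99998661e-01]]), 'wrist_force': array([0.87445582, 0.19716356, 0.23637303]), 'moment': array([-0.00599452,  0.02204148,  0.03136894]), 'gripper_force': 0.0, 'gripper_width': 1.0038946538903002} 0.0187
[[-4.000e-04 -9.628e-01 -2.703e-01  7.520e-02]
 [ 1.000e+00 -5.000e-04  4.000e-04 -1.000e-04]
 [-5.000e-04 -2.703e-01  9.628e-01 -1.639e-01]
 [ 0.000e+00  0.000e+00  0.000e+00  1.000e+00]]
```

View pics/top0.png

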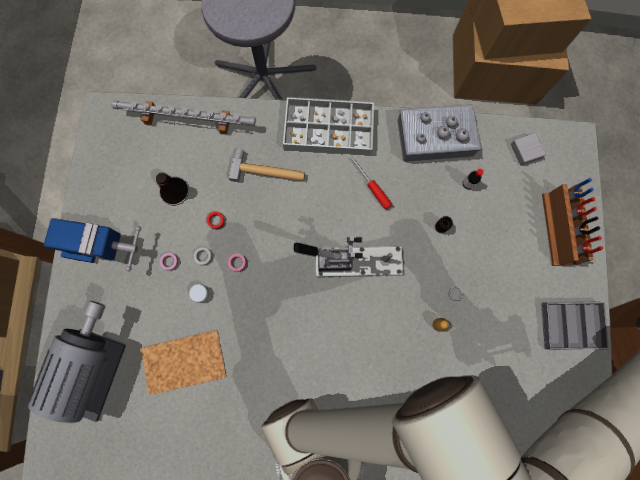

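View pics/scene0.png

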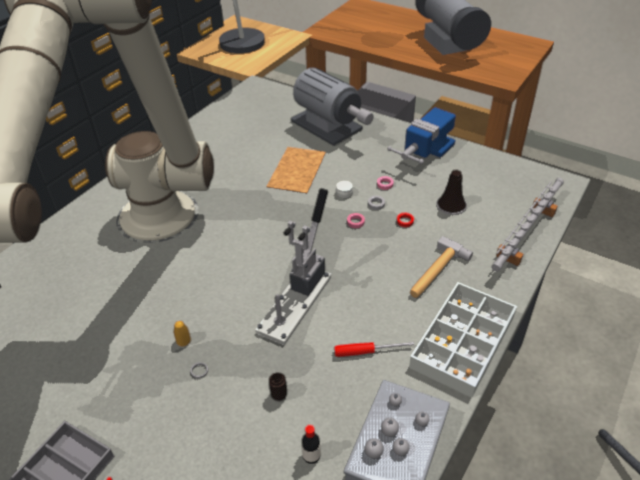

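The top view shows the silver deep ring at (203,256) next to pink and red decoys. The barrel is at (444,224), the shallow ring at (455,294), and the jig plate runs from (316,262) to (403,262) with its post at about (383,258). In the scene view the post is at about (281,310) and the handle end at (321,195).

```bash
python3 - <<'E'
from h import *
T=camT("top");S=camT("scene")
for n,uv,z in [("deep",(203,256),.013),("barrel",(443.5,220),.062),("barrelbase",(445,228),.0),("shallow",(455.5,294),.004),("platec1",(403,247),.016),("platec2",(403,276),.016),("platec3",(317,276),.016),("tin",(198,293),.028)]:
    print(n,plane(T,uv,z).round(4))
for n,uv,z in [("deep",(376,202),.010),("barrel",(278,379),.062),("shallow",(199,370),.004),("platec",(257,331),.016),("platec",(279,341),.016),("posttop",(281,296),.102),("hend",(322,192),.235)]:
    print(n,plane(S,uv,z).round(4))
a=cv2.imread("pics/top0.png")[225:310,280:480]; b=cv2.imread("pics/scene0.png")[180:350,240:350]
a=cv2.resize(a,None,fx=4,fy=4,interpolation=3); b=cv2.resize(b,None,fx=3,fy=3,interpolation=3)
cv2.imwrite("pics/c1.png",a)
# blob centroids in the top view for the silver ring
im=cv2.imread("pics/top0.png"); g=cv2.cvtColor(im,cv2.COLOR_BGR2HSV)
for nm,(x0,x1,y0,y1) in dict(deep=(188,218,242,271),).items():
    m=(g[y0:y1,x0:x1,2]>165).astype(np.uint8); 
    cs,_=cv2.findContours(m,cv2.RETR_EXTERNAL,2); c=max(cs,key=cv2.contourArea); (x,y),R=cv2.minEnclosingCircle(c); print(nm,x+x0,y+y0,R,m.sum(), plane(T,(x+x0,y+y0),.013))
E
```

```text
deep [[0.4828 0.3354 0.013 ]]
barrel [[ 0.6067 -0.2774  0.062 ]]
barrelbase [[ 0.6015 -0.2984  0.    ]]
shallow [[ 0.4262 -0.3262  0.004 ]]
platec1 [[ 0.5394 -0.1836  0.016 ]]
platec2 [[ 0.4633 -0.1855  0.016 ]]
platec3 [[0.4496 0.0355 0.016 ]]
tin [[0.3852 0.3336 0.028 ]]
deep [[0.4834 0.3362 0.01  ]]
barrel [[ 0.6061 -0.2872  0.062 ]]
shallow [[ 0.4263 -0.3259  0.004 ]]
platec [[ 0.4751 -0.1868  0.016 ]]
platec [[ 0.5316 -0.1839  0.016 ]]
posttop [[ 0.5103 -0.136   0.102 ]]
hend [[0.4892 0.0644 0.235 ]]
deep 201.5 255.5 8.276573181152344 68 [[0.48388165 0.33950942 0.013     ]]
```

View pics/c1.png

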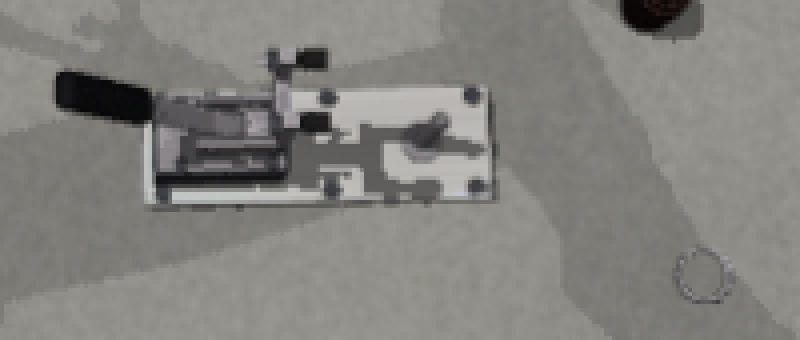

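The jig corner pixels in the upscaled crop put the post near (0.50,-0.14), with jig x about 93.5° from world x. I'll move above it with the camera side facing away from the clamp, then look with the wrist camera.

```bash
cat >> h.py <<'E'
def go(P,yawx=None,tilt=0.):
    """report tool-axis moves: first turn (units of 6 deg), then shift in the turned axes. yawx: heading (deg) of tool x; tilt about tool y"""
    from scipy.spatial.transform import Rotation as Ro
    p,R=pose(); Rt=R
    if yawx is not None:
        a=np.deg2rad(yawx); x=np.array([np.cos(a),np.sin(a),0]); z=np.array([0,0,-1.]); Rt=np.c_[x,np.cross(z,x),z]@Ro.from_euler('y',tilt,degrees=True).as_matrix()
    rv=Ro.from_matrix(R.T@Rt).as_rotvec(degrees=True)/6
    print("turn",rv.round(3),"shift",(Rt.T@(np.array(P)-p)).round(4),"world d",(np.array(P)-p).round(4))
E
python3 -m handwheel '[[[0,0,0,-0.036,0.0268,-0.0067,0.087],[0,0,0,-0.036,0.0268,-0.0067,0.087],[0,0,0,-0.036,0.0268,-0.0067,0.087],[0,0,0,-0.036,0.0268,-0.0067,0.087],[0,0,0,-0.036,0.0268,-0.0067,0.087],[0,0,0,-0.036,0.0268,-0.0067,0.087],[0,0,0,-0.036,0.0268,-0.0067,0.087],[0,0,0,-0.036,0.0268,-0.0067,0.087],[0,0,0,-0.036,0.0268,-0.0067,0.087],[0,0,0,-0.036,0.0268,-0.0067,0.087],[0,0,0,-0.036,0.0268,-0.0067,0.087],[0,0,0,-0.036,0.0268,-0.0067,0.087]]]'
python3 -m handwheel '[[[0,0,-1.2,0,0,0,0.087],[0,0,-1.2,0,0,0,0.087],[0,0,-1.2,0,0,0,0.087],[0,0,-1.2,0,0,0,0.087],[0,0,-1.2,0,0,0,0.087],[0,0,-1.2,0,0,0,0.087],[0,0,-1.2,0,0,0,0.087],[0,0,-1.2,0,0,0,0.087],[0,0,-1.2,0,0,0,0.087],[0,0,-1.2,0,0,0,0.087],[0,0,-0.8,0,0,0,0.087],[0,0,0,0,0,0,0.087]]]'
python3 - <<'E'
from h import *
C,im=snap("wrist","w1.png"); print(pose(),C[3])
snap("top","t1.png")
print(proj(C,[[.4985,-.1396,.102],[.4985,-.1396,.020],[.6015,-.29,.062],[.4262,-.326,.004]]).round())
E
```

```text
time_s: 1.35
tcp_pos: [0.5001, -0.169, 0.3032]
ee_rot: [[-0.96, -0.279, -0.0], [-0.279, 0.96, 0.0], [0.0, 0.0, -1.0]]
wrist_force: [1.5, -0.4, -0.2]
gripper_width: 1.002
gripper_force: 0.0
time_s: 2.55
tcp_pos: [0.4993, -0.1707, 0.3026]
ee_rot: [[0.052, -0.999, -0.001], [-0.999, -0.052, 0.0], [-0.0, 0.001, -1.0]]
wrist_force: [-0.2, 0.7, 0.3]
gripper_width: 0.996
gripper_force: 0.0
(array([ 0.49935015, -0.17072013,  0.30266638]), array([[ 5.05802853e-02, -9.98719827e-01, -5.84478709e-04],
       [-9.98719977e-01, -5.05803955e-02,  1.75279190e-04],
       [-2.04617966e-04,  5.74864891e-04, -9.99999814e-01]])) [ 0.5022646  -0.24510104  0.46650293]
[[320. 248.]
 [321. 227.]
 [215.  69.]
 [401.  49.]]
```

View pics/w1.png

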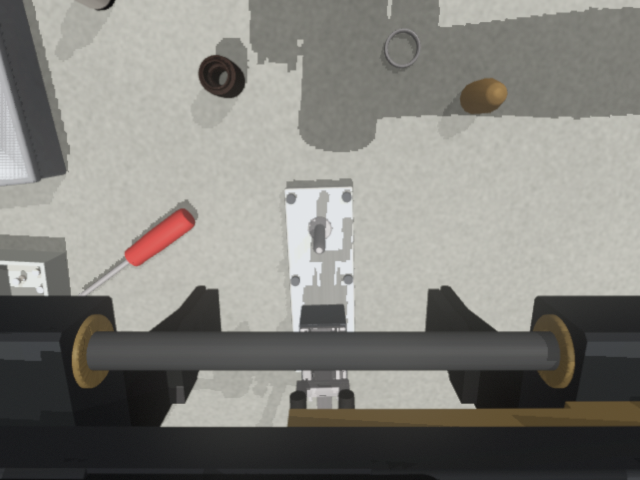

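The wrist view shows the post top near (320,249) and its foot at (320,229). The barrel is at (221,75), the shallow ring at (402,48), and the plate edge runs (287,188) to (352,187). Predicted and seen pixels agree within a few px, so I'll refine with contours.

```bash
python3 - <<'E'
from h import *
C=camT("wrist"); im=cv2.imread("pics/w1.png"); hsv=cv2.cvtColor(im,cv2.COLOR_BGR2HSV); g=cv2.cvtColor(im,cv2.COLOR_BGR2GRAY)
# plate edges by strongest gradient
L=[];Rr=[]
for v in range(196,280,4):
    d=np.diff(cv2.GaussianBlur(g,(3,3),0)[v].astype(int)); 
    L.append((278+np.argmax(d[278:300])+.5,v)); Rr.append((343+np.argmin(d[343:362])+.5,v))
for e in(L,Rr):
    P=plane(C,e,.016)[:,:2]; vx,vy,x0,y0=cv2.fitLine(P.astype(np.float32),cv2.DIST_HUBER,0,1e-4,1e-4).ravel(); vx,vy=(vx,vy) if vy>0 else(-vx,-vy)
    print("edge heading",np.degrees(np.arctan2(vy,vx)).round(2),"x at y=-.14",x0+vx/vy*(-.14-y0))
# top end edge
T=[]
for u in range(300,342,4):
    d=np.diff(cv2.GaussianBlur(g,(3,3),0)[:,u].astype(int)); T.append((u,176+np.argmax(d[176:196])+.5))
print(plane(C,T,.016)[:,:2].mean(0), np.array(T)[:,1])
# barrel outer dark blob, shallow ring
for nm,(x0,x1,y0,y1),f in [("barrel",(190,255,45,105),lambda q:q<70)]:
    m=f(g[y0:y1,x0:x1]).astype(np.uint8); cs,_=cv2.findContours(m,0,2); c=max(cs,key=cv2.contourArea); print(nm,cv2.boundingRect(c),cv2.minEnclosingCircle(c),x0,y0)
a=cv2.resize(im[180:270,280:360],None,fx=6,fy=6,interpolation=3)
b=cv2.resize(im[20:110,185:250],None,fx=4,fy=4,interpolation=3); c=cv2.resize(im[20:80,370:435],None,fx=4,fy=3,interpolation=3)
o=np.zeros((540,745,3),np.uint8); o[:,:480]=a; o[:360,480:740]=b; o[360:540,480:740]=c
cv2.imwrite("pics/c2.png",o)
E
```

```text
edge heading 94.73 x at y=-.14 0.5369593
edge heading 97.03 x at y=-.14 0.4662458
[ 0.50161982 -0.18265374] [187.5 187.5 187.5 187.5 187.5 187.5 187.5 186.5 186.5 186.5 186.5]
barrel (9, 10, 46, 43) ((31.93352508544922, 30.789016723632812), 24.02495002746582) 190 45
```

View pics/c2.png

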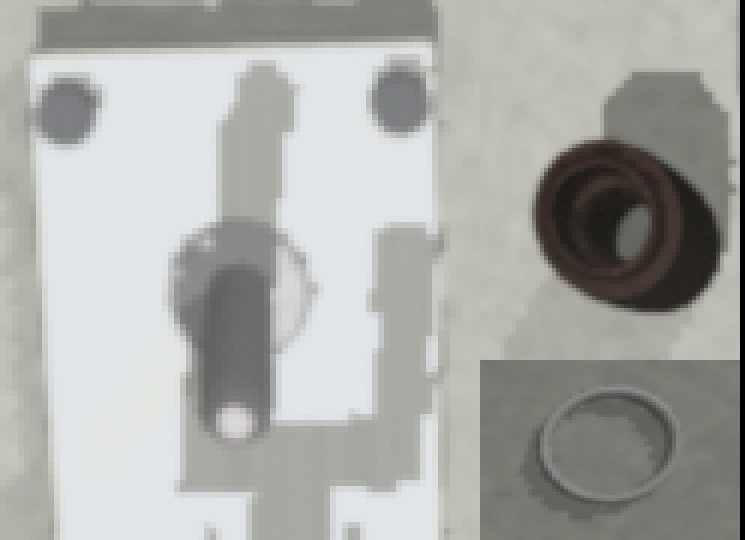

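The crop shows the bright post tip at full-image pixel (319.3,250.0) and the foot disc at (320.3,228.3). The barrel rim centre is about (220,74.5) and the shallow ring centre about (402.5,48.3).

```bash
python3 - <<'E'
from h import *
C=camT("wrist")
for n,uv,z in [("tip",(319.3,250),.102),("foot",(320.3,228.3),.02),("barrel",(220,74.5),.062),("shallow",(402.5,48.3),.006)]: print(n,plane(C,uv,z).round(4))
T=camT("top"); im=cv2.imread("pics/t1.png"); g=cv2.cvtColor(im,cv2.COLOR_BGR2GRAY); 
m=(cv2.cvtColor(im,cv2.COLOR_BGR2HSV)[:,:,1]<60)&(g>150)
w=m[243:270,190:216].astype(np.uint8); n,l,s,c=cv2.connectedComponentsWithStats(w); print(s[1:],c[1:]+[190,243])
cv2.imwrite("pics/x.png",0*im)
P=plane(T,c[1:]+[190,243],.0115); print(P.round(4))
go([.4835,.3355,.25],93,-35)
go([.4835,.3355,.25],-87,35)
E
```

```text
tip [[ 0.4996 -0.1374  0.102 ]]
foot [[ 0.4991 -0.1381  0.02  ]]
barrel [[ 0.5968 -0.2862  0.062 ]]
shallow [[ 0.425 -0.326  0.006]]
[[ 4  5 16 16 73]
 [22  4  2  2  3]
 [25 13  1  1  1]
 [24 16  2  4  6]
 [22 21  4  2  5]
 [14 23  4  4  6]
 [16 23  2  2  2]] [[202.12328767 256.16438356]
 [212.66666667 247.66666667]
 [215.         256.        ]
 [214.5        260.5       ]
 [213.8        264.8       ]
 [205.         268.        ]
 [206.5        266.5       ]]
[[0.4825 0.3381 0.0115]
 [0.5067 0.3128 0.0115]
 [0.4851 0.3043 0.0115]
 [0.4732 0.3043 0.0115]
 [0.4619 0.3049 0.0115]
 [0.452  0.327  0.0115]
 [0.4562 0.3235 0.0115]]
turn [ 9.0190e+00 -1.5000e-02  2.8596e+01] shift [ 0.4451  0.0106 -0.2472] world d [-0.0159  0.5062 -0.0527]
turn [ 0.009  5.835 -0.016] shift [-0.4451 -0.0106 -0.2472] world d [-0.0159  0.5062 -0.0527]
```

```bash

python3 -m handwheel '[[[0,0,1.17,0,0,0,0.087],[0,0,1.17,0,0,0,0.087],[0,0,1.17,0,0,0,0.087],[0,0,1.17,0,0,0,0.087],[0,0,1.17,0,0,0,0.087],[0,0,1.17,0,0,0,0.087],[0,0,1.17,0,0,0,0.087],[0,0,1.17,0,0,0,0.087],[0,0,1.17,0,0,0,0.087],[0,0,0,0,0,0,0.087]]]'
python3 -m handwheel '[[[0,0,0,-0.02,0.0373,0,0.06],[0,0,0,-0.02,0.0373,0,0.06],[0,0,0,-0.02,0.0373,0,0.06],[0,0,0,-0.02,0.0373,0,0.06],[0,0,0,-0.02,0.0373,0,0.06],[0,0,0,-0.02,0.0373,0,0.06],[0,0,0,-0.02,0.0373,0,0.06],[0,0,0,-0.02,0.0373,0,0.06],[0,0,0,-0.02,0.0373,0,0.06],[0,0,0,-0.02,0.0373,0,0.06],[0,0,0,-0.02,0.0373,0,0.06],[0,0,0,-0.02,0.0373,0,0.06]]]'
python3 -m handwheel '[[[0,0,0,0,0,0.03,0.06],[0,0,0,0,0,0.04,0.06],[0,0,0,0,0,0.04,0.06],[0,0,0,0,0,0.04,0.06],[0,0,0,0,0,0,0.06],[0,0,0,0,0,0,0.06]]]'
python3 - <<'E'
from h import *
C,im=snap("wrist","w2.png"); g=cv2.cvtColor(im,cv2.COLOR_RGB2GRAY); print(pose()[0])
uv=proj(C,[.483,.3365,.013])[0]; print(uv)
hsv=cv2.cvtColor(im,cv2.COLOR_RGB2HSV)
m=((hsv[:,:,1]<40)&(g>120)).astype(np.uint8)
c=cv2.HoughCircles(cv2.medianBlur(g,3),cv2.HOUGH_GRADIENT,1,60,param1=120,param2=25,minRadius=20,maxRadius=60); print(None if c is None else c[0].round(1))
E
```

```text
time_s: 3.65
tcp_pos: [0.4994, -0.1707, 0.3028]
ee_rot: [[-0.868, -0.496, -0.0], [-0.496, 0.868, 0.0], [0.0, 0.0, -1.0]]
wrist_force: [-0.7, -0.6, 0.2]
gripper_width: 0.998
gripper_force: 0.0
time_s: 4.85
tcp_pos: [0.4848, 0.3386, 0.303]
ee_rot: [[-0.866, -0.499, 0.0], [-0.499, 0.866, 0.0], [-0.0, -0.0, -1.0]]
wrist_force: [1.5, 0.1, -0.4]
gripper_width: 0.689
gripper_force: 0.0
time_s: 5.45
tcp_pos: [0.4857, 0.3371, 0.1535]
ee_rot: [[-0.867, -0.499, 0.001], [-0.499, 0.867, -0.001], [-0.0, -0.001, -1.0]]
wrist_force: [0.1, -0.2, 0.4]
gripper_width: 0.692
gripper_force: 0.0
[0.48640313 0.33782662 0.15503827]
[323.72230562 228.07938747]
[[326.5 228.5  29.4]
 [396.5 102.5  33.3]
 [437.5 259.5  30.8]
 [224.5 150.5  24.5]]
```

View pics/w2.png

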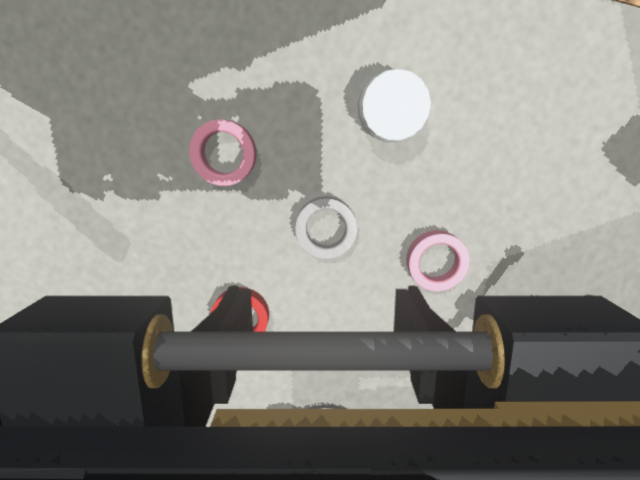

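The silver deep ring sits at (326.5,228.5) with the pink and red rings clear of the fingers. I'll tilt 35° so the body later clears the post, then descend.

```bash

python3 - <<'E'
from h import *
print(plane(camT("wrist"),(326.5,228.5),.013))
E
python3 -m handwheel '[[[0,-1.17,0,0,0,0,0.06],[0,-1.17,0,0,0,0,0.06],[0,-1.17,0,0,0,0,0.06],[0,-1.17,0,0,0,0,0.06],[0,-1.16,0,0,0,0,0.06],[0,0,0,0,0,0,0.06],[0,0,0,0,0,0,0.06]]]'
python3 - <<'E'
from h import *
C=camT("wrist"); im=cams.capture("wrist"); g=cv2.cvtColor(im,cv2.COLOR_RGB2GRAY); cv2.imwrite("pics/w3.png",im[:,:,::-1])
print(pose(),proj(C,[.483,.3365,.013]))
print(cv2.HoughCircles(cv2.medianBlur(g,3),cv2.HOUGH_GRADIENT,1,60,param1=120,param2=22,minRadius=20,maxRadius=60))
E
```

```text
[[0.48357403 0.33980683 0.013     ]]
time_s: 6.2
tcp_pos: [0.5169, 0.3259, 0.1759]
ee_rot: [[-0.774, -0.466, 0.429], [-0.43, 0.884, 0.184], [-0.465, -0.042, -0.884]]
wrist_force: [-0.4, -0.3, 0.2]
gripper_width: 0.692
gripper_force: 0.0
(array([0.51680699, 0.32650531, 0.1754599 ]), array([[-0.77403417, -0.46617109,  0.42843391],
       [-0.43020693,  0.88371369,  0.18431525],
       [-0.46453535, -0.04164894, -0.88457463]])) [[370.44992496  91.35733608]]
[[[281.5 179.5  29.1]
  [367.5  86.5  39.9]
  [505.5 140.5  44.8]
  [363.5 299.5  43.3]
  [250.5   2.5  27.5]]]
```

```bash

python3 - <<'E'
from h import *
print(r.sense()["joints"].round(1)); go([.4835,.3395,.15],-150,-35)
go([.4835,.3395,.15],-150,0)
E
```

```text
[  48.8   11.4  -41.5   45.4  -16.4 -152. ]
turn [-0.53  -1.223 -0.104] shift [0.0329 0.0279 0.008 ] world d [-0.0333  0.013  -0.0255]
turn [-0.478  4.609 -0.261] shift [0.0223 0.0279 0.0255] world d [-0.0333  0.013  -0.0255]
```

The tool can't lean toward the robot (joint 5 limit). I'll return to upright and lean toward heading -45° instead, which stays clear of the bell, the tin and the handle.

```bash

python3 -m handwheel '[[[-0.08,0.77,-0.04,0,0,0,0.06],[-0.08,0.77,-0.04,0,0,0,0.06],[-0.08,0.77,-0.04,0,0,0,0.06],[-0.08,0.77,-0.04,0,0,0,0.06],[-0.08,0.77,-0.04,0,0,0,0.06],[-0.08,0.76,-0.06,0,0,0,0.06],[0,0,0,0,0,0,0.06],[0,0,0,0,0,0,0.06]]]'
python3 - <<'E'
from h import *
print(r.sense()["joints"].round(1)); go([.4835,.3395,.15],-150,0)
E
python3 -m handwheel '[[[0,0,-1.2,0,0,0,0.06],[0,0,-1.2,0,0,0,0.06],[0,0,-1.2,0,0,0,0.06],[0,0,-1.2,0,0,0,0.06],[0,0,-1.2,0,0,0,0.06],[0,0,-1.2,0,0,0,0.06],[0,0,-1.2,0,0,0,0.06],[0,0,-1.2,0,0,0,0.06],[0,0,-1.2,0,0,0,0.06],[0,0,-1.2,0,0,0,0.06],[0,0,-1.2,0,0,0,0.06],[0,0,-1.2,0,0,0,0.06]]]'
python3 -m handwheel '[[[0,0,-1.04,0,0,0,0.06],[0,0,-1.03,0,0,0,0.06],[0,0,-1.03,0,0,0,0.06],[0,0,0,0,0,0,0.06]]]'
python3 - <<'E'
from h import *
print(r.sense()["joints"].round(1)); go([.4835,.3395,.15],-45,-35)
E
```

```text
time_s: 7.05
tcp_pos: [0.5216, 0.3237, 0.1755]
ee_rot: [[-0.869, -0.493, 0.041], [-0.493, 0.87, 0.007], [-0.04, -0.014, -0.999]]
wrist_force: [-0.4, -0.5, 0.5]
gripper_width: 0.693
gripper_force: 0.0
[  47.7   21.9   -7.5    1.7  -58.7 -109. ]
turn [-0.134  0.378 -0.077] shift [0.0251 0.0327 0.0255] world d [-0.0381  0.0158 -0.0255]
time_s: 8.25
tcp_pos: [0.5205, 0.3225, 0.1759]
ee_rot: [[0.442, -0.896, 0.041], [-0.897, -0.442, 0.007], [0.012, -0.04, -0.999]]
wrist_force: [-0.8, -1.6, -0.2]
gripper_width: 0.693
gripper_force: 0.0
time_s: 8.65
tcp_pos: [0.5207, 0.3225, 0.176]
ee_rot: [[0.701, -0.712, 0.042], [-0.713, -0.701, 0.006], [0.025, -0.034, -0.999]]
wrist_force: [0.1, -0.4, -0.6]
gripper_width: 0.687
gripper_force: 0.0
[ 47.7  21.7  -7.7   1.8 -58.7  -4. ]
turn [-0.338 -6.068  0.028] shift [-0.0165  0.0143  0.0433] world d [-0.0372  0.017  -0.026 ]
```

```bash

python3 -m handwheel '[[[-0.06,-1.01,0,0,0,0,0.06],[-0.06,-1.01,0,0,0,0,0.06],[-0.06,-1.01,0,0,0,0,0.06],[-0.06,-1.01,0,0,0,0,0.06],[-0.05,-1.01,0,0,0,0,0.06],[-0.05,-1.01,0.03,0,0,0,0.06],[0,0,0,-0.008,0.007,0.02,0.06],[0,0,0,-0.008,0.007,0.02,0.06],[0,0,0,0,0,0,0.06]]]'
python3 - <<'E'
from h import *
print(r.sense()["joints"].round(1))
C=camT("wrist"); im=cams.capture("wrist"); g=cv2.cvtColor(im,cv2.COLOR_RGB2GRAY); cv2.imwrite("pics/w3.png",im[:,:,::-1])
uv=proj(C,[.4835,.3395,.013])[0];print(uv)
m=((g>150)&(cv2.cvtColor(im,cv2.COLOR_RGB2HSV)[:,:,1]<40)).astype(np.uint8)
c=cv2.HoughCircles(cv2.medianBlur(g,3),cv2.HOUGH_GRADIENT,1.5,60,param1=120,param2=22,minRadius=20,maxRadius=50); print(c[0].round(0) if c is not None else None)
go([.4835,.3395,.0075],-45,-35)
E
```

```text
time_s: 9.55
tcp_pos: [0.4834, 0.3381, 0.1508]
ee_rot: [[0.575, -0.708, -0.409], [-0.583, -0.706, 0.403], [-0.574, 0.007, -0.819]]
wrist_force: [0.1, 0.2, -0.6]
gripper_width: 0.692
gripper_force: 0.0
[ 31.2  29.7   6.5 -34.6 -78.9  24.1]
[318.17797894 117.66783918]
[[  4.  49.  47.]
 [329. 112.  44.]
 [151. 236.  49.]
 [418. 196.  34.]
 [221. 266.  42.]
 [463.  25.  33.]
 [541. 253.  44.]
 [260. 214.  31.]
 [322. 416.  35.]
 [190. 349.  47.]
 [454. 347.  49.]
 [461. 281.  41.]
 [316. 337.  44.]
 [ 71. 313.  49.]
 [131. 308.  31.]
 [367. 292.  30.]
 [598. 272.  34.]]
turn [ 0.023 -0.012 -0.034] shift [8.110e-02 1.000e-04 1.195e-01] world d [-0.0016  0.0014 -0.1444]
```

View pics/w3.png

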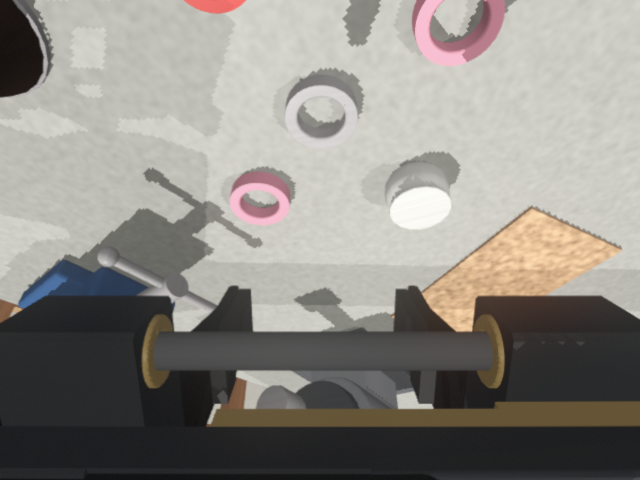

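The tilted view shows the silver ring's upper face centred at (321,113), against a predicted (318,118). Both fingers have free room on either side of it.

```bash

python3 - <<'E'
from h import *
P=plane(camT("wrist"),(320.5,112),.013)[0]; print(P)
go([P[0],P[1],.0075],-45,-35)
E
```

```text
[0.48700896 0.33602737 0.013     ]
turn [ 0.023 -0.012 -0.034] shift [8.510e-02 1.000e-04 1.167e-01] world d [ 0.0019 -0.002  -0.1444]
```

```bash

python3 -m handwheel '[[[0,0,0,0.0135,0,0.0195,0.06],[0,0,0,0.0135,0,0.0195,0.06],[0,0,0,0.0135,0,0.0195,0.06],[0,0,0,0.0135,0,0.0195,0.06],[0,0,0,0.0135,0,0.0195,0.06],[0,0,0,0.0135,0,0.0195,0.06],[0,0,0,0.002,0,0.001,0.06],[0,0,0,0,0,0,0.06]]]'
python3 -m handwheel '[[[0,0,0,0,0,0,0.036],[0,0,0,0,0,0,0.036],[0,0,0,0,0,0,0.036],[0,0,0,0,0,0,0.036],[0,0,0,0,0,0,0.036],[0,0,0,0,0,0,0.036],[0,0,0,0,0,0,0.036]]]'
python3 -m handwheel '[[[0,0,0,-0.0172,0,-0.0246,0.036],[0,0,0,-0.0172,0,-0.0246,0.036],[0,0,0,-0.0172,0,-0.0246,0.036],[0,0,0,-0.0172,0,-0.0246,0.036],[0,0,0,-0.0172,0,-0.0246,0.036],[0,0,0,0,0,0,0.036],[0,0,0,0,0,0,0.036]]]'
python3 - <<'E'
from h import *
C,im=snap("wrist","w4.png"); snap("scene","s4.png")
s=r.sense();print(s["gripper_width"]*.087,s["gripper_force"],s["joints"].round(1)); print(proj(C,pose()[0]))
go([.4993,-.1378,.32],-87,-35)
E
```

```text
time_s: 10.4
tcp_pos: [0.4874, 0.3373, 0.0085]
ee_rot: [[0.579, -0.708, -0.405], [-0.582, -0.706, 0.404], [-0.572, 0.002, -0.821]]
wrist_force: [0.4, 0.2, 0.5]
gripper_width: 0.692
gripper_force: 0.0
time_s: 11.1
tcp_pos: [0.487, 0.3374, 0.0092]
ee_rot: [[0.579, -0.707, -0.405], [-0.58, -0.707, 0.404], [-0.572, 0.001, -0.82]]
wrist_force: [0.8, -1.5, 6.0]
gripper_width: 0.488
gripper_force: 30.1
time_s: 11.8
tcp_pos: [0.4867, 0.3378, 0.1583]
ee_rot: [[0.579, -0.708, -0.404], [-0.581, -0.706, 0.405], [-0.572, 0.0, -0.82]]
wrist_force: [0.1, -0.5, -1.3]
gripper_width: 0.486
gripper_force: 30.1
0.04233471721823079 30.063753188915143 [ 31.1  29.5   7.  -34.4 -79.5  23.9]
[[322.64136016 302.09010252]]
turn [ 4.038 -0.023  5.702] shift [ 0.2955  0.0115 -0.4065] world d [ 0.0134 -0.4751  0.1635]
```

View pics/w4.png

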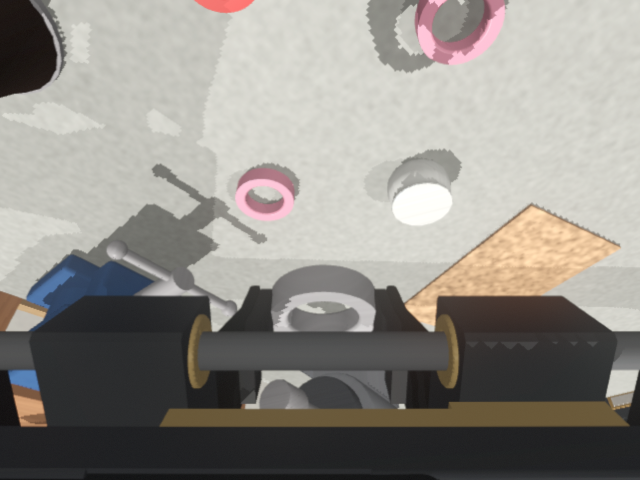

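The wrist image shows the ring held between the fingers at about (323,295). The opening is 42 mm, not the 46 mm expected, so I'll check where the ring sits relative to the fingers.

```bash

python3 - <<'E'
from h import *
C=camT("wrist"); p,R=pose(); l=np.array([R[0,0],R[1,0],0]); l/=np.linalg.norm(l)
for d in(0.004,0,-.004,-.009):
    c=p+d*l+[0,0,-.0025]
    print(d,[proj(C,c+k*l+[0,0,h])[0].round(0).tolist() for k,h in((.023,-.0065),(.023,.0065),(.015,.0065),(-.015,.0065),(-.023,.0065))], "side",[proj(C,c+k*R[:,1]+[0,0,.0065])[0].round(0).tolist() for k in(-.023,.023)])
im=cv2.imread("pics/w4.png")[240:345,240:410]; cv2.imwrite("pics/c4.png",cv2.resize(im,None,fx=4,fy=4,interpolation=3))
g=cv2.cvtColor(cv2.imread("pics/w4.png"),6); print(g[255:335:2,323])
s=cv2.imread("pics/s4.png");u=proj(camT("scene"),p)[0];print(u)
E
```

```text
0.004 [[320.0, 249.0], [320.0, 277.0], [321.0, 289.0], [321.0, 326.0], [321.0, 335.0]] side [[264.0, 309.0], [377.0, 309.0]]
0 [[320.0, 255.0], [320.0, 283.0], [321.0, 294.0], [321.0, 331.0], [321.0, 339.0]] side [[265.0, 314.0], [376.0, 314.0]]
-0.004 [[320.0, 261.0], [321.0, 289.0], [321.0, 300.0], [321.0, 335.0], [321.0, 343.0]] side [[266.0, 319.0], [375.0, 318.0]]
-0.009 [[320.0, 269.0], [321.0, 296.0], [321.0, 306.0], [321.0, 340.0], [321.0, 348.0]] side [[268.0, 324.0], [374.0, 324.0]]
[212 213 209 196 189 140 125 125 126 126 127 128 126 126 127 126 125 126
 149 198 198 196 196 165 143 144 141 144 200 165 118 122 122 123 124 122
 122 121  93  67]
[379.2225901  157.55420346]
```

View pics/c4.png

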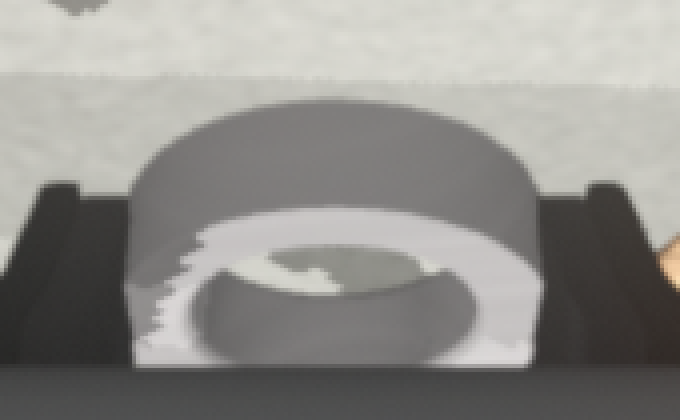

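The crop puts the ring's near lower edge at row 264.5, near upper edge at 292 and inner edge at 301. That means the ring is level but about 6 mm off the finger centre, so the grip is marginal. I'll set it down and re-grip centred and slightly deeper.

```bash

python3 -m handwheel '[[[0,0,0,0.0172,0,0.0246,0.036],[0,0,0,0.0172,0,0.0246,0.036],[0,0,0,0.0172,0,0.0246,0.036],[0,0,0,0.0172,0,0.0246,0.036],[0,0,0,0.0172,0,0.0246,0.036],[0,0,0,0,0,0,0.036],[0,0,0,0,0,0,0.06],[0,0,0,0,0,0,0.06],[0,0,0,0,0,0,0.06],[0,0,0,0,0,0,0.06],[0,0,0,-0.0038,0,0.005,0.06],[0,0,0,0,0,0,0.06]]]'
python3 -m handwheel '[[[0,0,0,0,0,0,0.036],[0,0,0,0,0,0,0.036],[0,0,0,0,0,0,0.036],[0,0,0,0,0,0,0.036],[0,0,0,0,0,0,0.036],[0,0,0,0,0,0,0.036],[0,0,0,0,0,0,0.036]]]'
python3 -m handwheel '[[[0,0,0,-0.0172,0,-0.0246,0.036],[0,0,0,-0.0172,0,-0.0246,0.036],[0,0,0,-0.0172,0,-0.0246,0.036],[0,0,0,-0.0172,0,-0.0246,0.036],[0,0,0,-0.0172,0,-0.0246,0.036],[0,0,0,0,0,0,0.036],[0,0,0,0,0,0,0.036]]]'
python3 - <<'E'
from h import *
C,im=snap("wrist","w5.png"); p,R=pose(); l=np.array([R[0,0],R[1,0],0]); l/=np.linalg.norm(l)
g=cv2.cvtColor(im,7); print(g[255:335:2,321]); 
for v in (280,290,300): print(v,g[v,264:280],g[v,368:384])
for d in(0.003,0,-.003):
  for h in(-.0005,-.003):
    c=p+d*l+[0,0,h]
    print(d,h,[proj(C,c+k*l+[0,0,h])[0][1].round(1) for k,h in((.023,-.0065),(.023,.0065),(.015,.0065),(-.015,.0065),(-.023,.0065))])
E
```

```text
time_s: 13.1
tcp_pos: [0.4821, 0.3422, 0.0063]
ee_rot: [[0.579, -0.708, -0.405], [-0.581, -0.707, 0.404], [-0.572, 0.001, -0.82]]
wrist_force: [-0.3, 0.8, 0.8]
gripper_width: 0.687
gripper_force: 0.4
time_s: 13.8
tcp_pos: [0.4825, 0.3416, 0.0062]
ee_rot: [[0.579, -0.708, -0.405], [-0.581, -0.706, 0.404], [-0.572, 0.001, -0.82]]
wrist_force: [-0.4, 0.0, 1.6]
gripper_width: 0.502
gripper_force: 30.3
time_s: 14.5
tcp_pos: [0.4825, 0.3419, 0.1564]
ee_rot: [[0.579, -0.708, -0.404], [-0.581, -0.706, 0.405], [-0.572, 0.001, -0.82]]
wrist_force: [0.4, 0.1, -0.9]
gripper_width: 0.506
gripper_force: 30.0
[213 212 199 193 169 126 125 126 125 125 127 126 126 126 126 125 126 125
 161 198 198 196 195 172 144 142 191 201 210 207 132 120 121 122 123 124
 122 120  92  67]
280 [197 197 197 197 197 196 194 194 194 192 178 148 122 113 113 113] [114 114 118 145 178 189 191 191 192 192 194 195 196 198 198 198]
290 [ 62  62  62  62  62  66  90 102 104 105 108 109 111 112 114 115] [113 113 112 112 112 111 108 104  86  70  66  66  66  67  67  66]
300 [ 55  55  54  55  59  88 102 105 106 108 108 109 110 111 112 113] [113 111 110 111 110 108 106 106 101  81  62  60  60  60  58  60]
0.003 -0.0005 [np.float64(252.6), np.float64(280.3), np.float64(292.2), np.float64(329.6), np.float64(338.0)]
0.003 -0.003 [np.float64(247.6), np.float64(274.7), np.float64(286.7), np.float64(324.5), np.float64(333.0)]
0 -0.0005 [np.float64(257.3), np.float64(284.9), np.float64(296.4), np.float64(332.8), np.float64(341.0)]
0 -0.003 [np.float64(252.3), np.float64(279.3), np.float64(291.0), np.float64(327.7), np.float64(336.0)]
-0.003 -0.0005 [np.float64(261.9), np.float64(289.3), np.float64(300.5), np.float64(335.9), np.float64(343.9)]
-0.003 -0.003 [np.float64(256.9), np.float64(283.8), np.float64(295.1), np.float64(330.9), np.float64(339.0)]
```

```bash

python3 -m handwheel '[[[0,0,0,-0.0192,0,-0.0275,0.036],[0,0,0,-0.0192,0,-0.0275,0.036],[0,0,0,-0.0192,0,-0.0275,0.036],[0,0,0,-0.0192,0,-0.0275,0.036],[0.673,0,0.95,0,0,0,0.036],[0.673,0,0.95,0,0,0,0.036],[0.673,0,0.95,0,0,0,0.036],[0.673,0,0.95,0,0,0,0.036],[0.673,0,0.95,0,0,0,0.036],[0.673,0,0.95,0,0,0,0.036],[0,0,0,0,0,0,0.036],[0,0,0,0,0,0,0.036]]]'
python3 - <<'E'
from h import *
s=r.sense();print(s["gripper_width"]*.087,s["gripper_force"],s["joints"].round(1))
go([.4993,-.1378,.29],-87,-35)
E
```

```text
time_s: 15.75
tcp_pos: [0.4821, 0.342, 0.2891]
ee_rot: [[0.047, -0.998, -0.03], [-0.819, -0.055, 0.571], [-0.572, -0.002, -0.82]]
wrist_force: [-0.2, 0.3, -1.0]
gripper_width: 0.5
gripper_force: 30.0
0.04351333297767661 30.00005643814802 [ 33.6  11.   -1.1 -33.6 -62.8 -18.8]
turn [ 0.001 -0.022  0.035] shift [ 0.3927  0.0079 -0.2761] world d [ 0.0172 -0.4798  0.0009]
```

```bash

python3 -m handwheel '[[[0,0,0,0.0327,0.0007,-0.023,0.036],[0,0,0,0.0327,0.0007,-0.023,0.036],[0,0,0,0.0327,0.0007,-0.023,0.036],[0,0,0,0.0327,0.0007,-0.023,0.036],[0,0,0,0.0327,0.0007,-0.023,0.036],[0,0,0,0.0327,0.0007,-0.023,0.036],[0,0,0,0.0327,0.0007,-0.023,0.036],[0,0,0,0.0327,0.0007,-0.023,0.036],[0,0,0,0.0327,0.0007,-0.023,0.036],[0,0,0,0.0327,0.0007,-0.023,0.036],[0,0,0,0.0327,0.0007,-0.023,0.036],[0,0,0,0.0327,0.0007,-0.023,0.036]]]'
python3 -m handwheel '[[[0,0,0,0,0,0,0.036],[0,0,0,0.022,0,0.0316,0.036],[0,0,0,0.022,0,0.0316,0.036],[0,0,0,0.022,0,0.0316,0.036],[0,0,0,0.017,0,0.0244,0.036],[0,0,0,0,0,0,0.036],[0,0,0,0,0,0,0.036]]]'
python3 - <<'E'
from h import *
s=r.sense();print(s["gripper_width"]*.087,s["joints"].round(1))
C,im=snap("wrist","w6.png");S,sm=snap("scene","s6.png");T,tm=snap("top","t6.png")
print(proj(C,[.4993,-.1378,.102]),proj(S,[.4993,-.1378,.102]),proj(T,[.4993,-.1378,.102]),proj(T,pose()[0]))
go([.4993,-.1378,.13],-87,-35)
a=cv2.resize(im[200:345,240:400],None,fx=2.5,fy=2.5); b=cv2.resize(sm[240:360,230:350],None,fx=3,fy=3)
t=cv2.resize(tm[215:305,330:450],None,fx=3,fy=3)
o=np.zeros((600,800,3),np.uint8); o[:a.shape[0],:a.shape[1]]=a; o[:360,410:770]=b; o[365:365+t.shape[0]//1][:,:t.shape[1]] if 0 else None
o[368:368+232,40:400]=t[:232]
cv2.imwrite("pics/c6.png",o[:,:,::-1])
E
```

```text
time_s: 16.95
tcp_pos: [0.5001, -0.1397, 0.2907]
ee_rot: [[0.046, -0.999, -0.029], [-0.818, -0.054, 0.573], [-0.574, -0.003, -0.819]]
wrist_force: [0.9, 0.6, -1.3]
gripper_width: 0.502
gripper_force: 30.0
time_s: 17.65
tcp_pos: [0.5006, -0.1373, 0.1464]
ee_rot: [[0.046, -0.999, -0.029], [-0.818, -0.054, 0.572], [-0.573, -0.003, -0.82]]
wrist_force: [0.2, -0.6, 0.5]
gripper_width: 0.507
gripper_force: 30.0
0.04407470892323433 [-18.6  26.   -1.3 -32.9 -79.   32.9]
[[323.67395136 227.74777   ]] [[276.23678374 294.51868171]] [[390.25558576 255.53386818]] [[393.37898774 251.25449281]]
turn [-0.055 -0.025  0.051] shift [0.0107 0.0021 0.0151] world d [-0.0021 -0.0002 -0.0185]
```

View pics/c6.png

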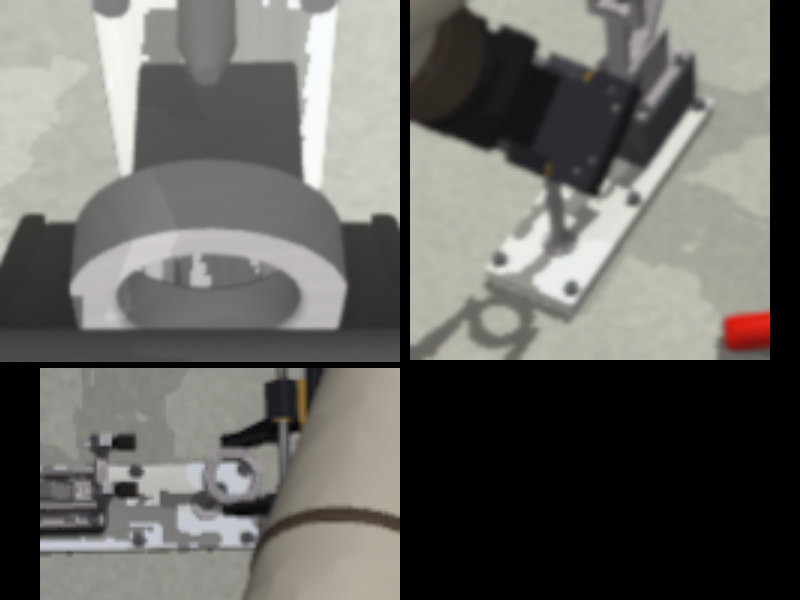

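The wrist crop shows the post tip at full-image pixel (322.8,231.2), in line with the ring's centre column of about 324. The top view shows the ring centred on the TCP. Both are well within the 9 mm slack of threading, so I'll lower it to just above the foot.

```bash

python3 -m handwheel '[[[0,0,0,0.008,0.001,0.0114,0.036],[0,0,0,0.008,0,0.0114,0.036],[0,0,0,0.008,0,0.0114,0.036],[0,0,0,0.008,0,0.0114,0.036],[0,0,0,0,0,0,0.036]]]'
python3 -m handwheel '[[[0,0,0,0.008,0,0.0114,0.036],[0,0,0,0.008,0,0.0114,0.036],[0,0,0,0.008,0,0.0114,0.036],[0,0,0,0.0077,0,0.011,0.036],[0,0,0,0,0,0,0.036]]]'
python3 - <<'E'
from h import *
C,im=snap("wrist","w7.png");S,sm=snap("scene","s7.png")
p,R=pose();print(p, plane(camT("top"),(389.3,254.5),.102))
go([.4993,-.1378,.035],-87,-35)
print("foot",proj(C,[.4993,-.1378,.02]),"post@ringtop",proj(C,[.4993,-.1378,p[2]+.0067]),"tcp",proj(C,p+[0,0,.0067]))
a=cv2.resize(im[170:345,240:400],None,fx=3.4,fy=3.4); 
cv2.imwrite("pics/c7.png",a[:,:,::-1])
E
```

```text
time_s: 18.3
tcp_pos: [0.4978, -0.1367, 0.0881]
ee_rot: [[0.042, -0.999, -0.031], [-0.817, -0.052, 0.574], [-0.575, 0.002, -0.818]]
wrist_force: [-0.3, 0.0, -0.9]
gripper_width: 0.502
gripper_force: 30.0
time_s: 18.8
tcp_pos: [0.4982, -0.1368, 0.0333]
ee_rot: [[0.042, -0.999, -0.031], [-0.817, -0.052, 0.574], [-0.575, 0.001, -0.818]]
wrist_force: [0.1, 0.7, 0.3]
gripper_width: 0.502
gripper_force: 30.0
[ 0.49945492 -0.13744749  0.03517053] [[ 0.5016764  -0.13541657  0.102     ]]
turn [-0.02  -0.007  0.02 ] shift [ 0.0004  0.0002 -0.0001] world d [-0.0002 -0.0004 -0.0002]
foot [[318.13826108 279.32708487]] post@ringtop [[317.82478548 323.4639643 ]] tcp [[317.41096079 323.87167969]]
```

View pics/c7.png

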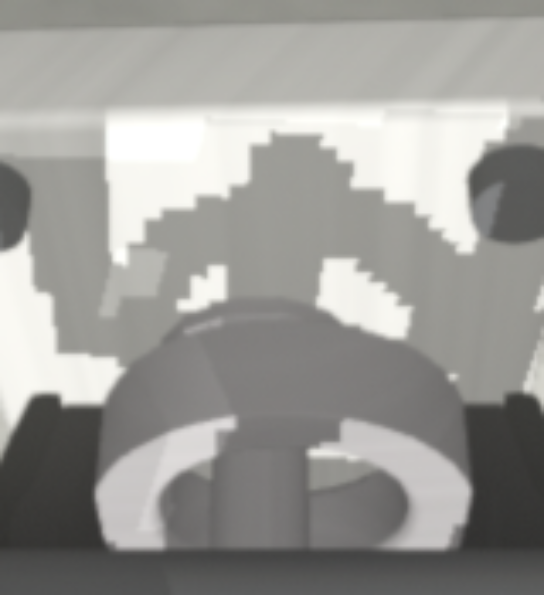

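The crop shows the post threaded through the ring: post centre column 260 against ring centre 284 (crop px), so the ring sits about 3 mm to one side. The foot's near edge shows at crop row 298, above the ring's lower edge at 318. I'll work out the fore-aft offset the same way.

```bash

python3 - <<'E'
from h import *
C=camT("wrist"); p,R=pose(); l=np.array([R[0,0],R[1,0],0]); l/=np.linalg.norm(l)
row=lambda P:proj(C,P)[0][1].round(1)
for zt in (.0335,.035):
  for e in (-.003,0,.003):   # ring centre = post + e*l (e>0: towards camera)
    post=p-e*l; 
    f=[row([*(post+.0135*l)[:2],.0185]),row([*(post+.012*l)[:2],.020])]
    rb=row([*(p+.023*l)[:2],zt-.0065]); rt=row([*(p+.023*l)[:2],zt+.0065]); ri=row([*(p+.015*l)[:2],zt+.0065])
    print(zt,e,"foot",f,"ring bottom",rb,"top",rt,"in",ri)
E
python3 - <<'E'
import cv2,numpy as np
g=cv2.cvtColor(cv2.imread("pics/w7.png"),6)
for u in (312,317,322,325): print(u,g[250:300:1,u].tolist())
E
```

```text
0.0335 -0.003 foot [np.float64(251.6), np.float64(256.6)] ring bottom 258.3 top 285.8 in 297.3
0.0335 0 foot [np.float64(256.0), np.float64(260.9)] ring bottom 258.3 top 285.8 in 297.3
0.0335 0.003 foot [np.float64(260.3), np.float64(265.1)] ring bottom 258.3 top 285.8 in 297.3
0.035 -0.003 foot [np.float64(251.6), np.float64(256.6)] ring bottom 261.3 top 289.2 in 300.6
0.035 0 foot [np.float64(256.0), np.float64(260.9)] ring bottom 261.3 top 289.2 in 300.6
0.035 0.003 foot [np.float64(260.3), np.float64(265.1)] ring bottom 261.3 top 289.2 in 300.6
312 [152, 152, 152, 152, 151, 151, 151, 141, 133, 131, 131, 131, 137, 140, 134, 128, 127, 127, 126, 127, 126, 127, 126, 127, 127, 128, 128, 128, 128, 128, 127, 126, 127, 127, 126, 126, 126, 127, 126, 126, 126, 128, 127, 123, 121, 121, 120, 119, 119, 118]
317 [154, 153, 154, 154, 153, 153, 152, 142, 134, 131, 130, 130, 138, 138, 131, 128, 127, 127, 128, 128, 128, 128, 127, 127, 128, 128, 128, 129, 128, 128, 128, 126, 127, 128, 127, 127, 127, 127, 127, 126, 127, 128, 124, 121, 121, 121, 120, 118, 118, 118]
322 [154, 153, 153, 153, 153, 153, 151, 141, 132, 131, 130, 132, 139, 136, 129, 127, 127, 127, 127, 126, 127, 127, 127, 127, 128, 129, 128, 128, 128, 128, 127, 127, 126, 126, 126, 126, 126, 127, 127, 127, 127, 128, 124, 121, 121, 119, 119, 119, 118, 118]
325 [153, 153, 153, 152, 153, 153, 152, 148, 137, 130, 128, 128, 132, 132, 130, 127, 126, 127, 126, 127, 127, 127, 128, 128, 128, 128, 128, 128, 127, 128, 127, 127, 127, 126, 127, 126, 127, 127, 126, 127, 126, 128, 124, 121, 120, 120, 119, 118, 118, 117]
```

```bash

python3 -m handwheel '[[[0,0,0,-0.0004,-0.0015,0.0003,0.036],[0,0,0,0,-0.0014,0,0.036],[0,0,0,0,0,0,0.036],[0,0,0,0,0,0,0.036]]]'
python3 - <<'E'
from h import *
C,im=snap("wrist","w8.png"); g=cv2.cvtColor(im,7); o=cv2.cvtColor(cv2.imread("pics/w7.png"),6)
for q in(o,g): print(q[320,262:386].tolist()); 
print([g[254:270,u].tolist() for u in (317,322,325)])
E
```

```text
time_s: 19.3
tcp_pos: [0.5026, -0.1368, 0.036]
ee_rot: [[0.046, -0.999, -0.027], [-0.819, -0.053, 0.572], [-0.573, -0.005, -0.82]]
wrist_force: [-0.2, -1.1, -0.6]
gripper_width: 0.508
gripper_force: 30.0
[56, 55, 55, 55, 56, 59, 99, 175, 197, 198, 198, 198, 198, 198, 198, 198, 198, 198, 198, 199, 209, 211, 201, 188, 165, 130, 113, 115, 110, 105, 106, 107, 109, 109, 111, 112, 112, 113, 112, 106, 103, 105, 109, 111, 114, 118, 118, 120, 120, 121, 122, 122, 122, 121, 122, 123, 123, 121, 120, 118, 119, 119, 117, 115, 113, 111, 108, 102, 101, 114, 121, 121, 121, 120, 120, 119, 119, 118, 118, 117, 116, 115, 114, 114, 113, 111, 111, 109, 107, 106, 105, 104, 103, 101, 100, 98, 95, 107, 146, 168, 181, 189, 194, 196, 196, 196, 196, 195, 196, 196, 197, 197, 197, 197, 191, 141, 72, 52, 52, 52, 53, 53, 54, 55]
[56, 55, 56, 55, 55, 56, 90, 174, 197, 198, 198, 197, 198, 198, 198, 198, 198, 198, 198, 198, 196, 193, 189, 185, 165, 129, 113, 115, 118, 113, 107, 107, 109, 111, 111, 112, 111, 113, 113, 113, 114, 114, 114, 114, 116, 116, 117, 117, 118, 118, 110, 104, 106, 108, 111, 114, 117, 118, 119, 120, 121, 121, 122, 121, 122, 122, 122, 122, 121, 119, 118, 118, 118, 117, 115, 114, 111, 107, 101, 102, 112, 114, 114, 114, 112, 111, 110, 108, 107, 105, 105, 104, 103, 101, 100, 97, 95, 108, 146, 168, 181, 190, 194, 195, 195, 195, 195, 195, 196, 196, 196, 196, 196, 197, 191, 141, 73, 52, 51, 51, 52, 53, 53, 54]
[[134, 128, 128, 131, 137, 139, 141, 142, 137, 129, 126, 127, 126, 126, 126, 125], [130, 130, 130, 136, 139, 140, 142, 142, 131, 123, 124, 125, 126, 125, 125, 126], [130, 130, 130, 137, 141, 141, 141, 138, 128, 123, 124, 125, 126, 126, 125, 126]]
```

```bash
cat >> h.py <<'E'
def chk(f=None):
    C,im=snap("wrist",f); g=cv2.GaussianBlur(cv2.cvtColor(im,7),(3,3),0).astype(int)
    a=g[320,262:386]; d=np.diff(a); L=262+np.argmax(d[:15]); Rr=262+105+np.argmin(d[105:])
    mid=g[314:324,295:350].mean(0)
    c=np.array([g[254:300,u] for u in range(314,330)]).mean(0)
    print("ring",L,Rr,(L+Rr)/2,"mid",mid.round().astype(int).tolist()); print("col",c.round().astype(int).tolist()); print(pose()[0].round(4))
E
python3 -m handwheel '[[[0,0,0,0,0.0014,0,0.036],[0,0,0,0,0,0,0.036],[0,0,0,0,0,0,0.036],[0,0,0,0,0,0,0.036]]]'
python3 -c "
from h import *
chk('w9.png')"
python3 -m handwheel '[[[0,0,0,0,0,0,0.036],[0,0,0,0,0,0,0.036]]]'
python3 -c "
from h import *
chk('w10.png')"
```

```text
time_s: 19.75
tcp_pos: [0.501, -0.1369, 0.0356]
ee_rot: [[0.045, -0.999, -0.027], [-0.818, -0.053, 0.572], [-0.573, -0.004, -0.82]]
wrist_force: [-0.3, 0.1, -0.6]
gripper_width: 0.5
gripper_force: 30.0
ring 269 376 322.5 mid [109, 111, 112, 112, 113, 114, 114, 114, 115, 115, 115, 116, 114, 109, 106, 106, 109, 112, 114, 117, 118, 119, 120, 121, 121, 122, 122, 122, 122, 122, 122, 121, 120, 119, 119, 118, 117, 115, 113, 110, 106, 103, 105, 112, 115, 116, 116, 115, 114, 113, 113, 112, 111, 110, 109]
col [135, 131, 131, 133, 138, 141, 142, 141, 136, 130, 127, 126, 126, 126, 127, 127, 127, 127, 127, 127, 127, 128, 128, 128, 128, 127, 127, 127, 127, 127, 126, 126, 126, 126, 126, 126, 128, 131, 134, 134, 134, 133, 132, 129, 124, 120]
[ 0.501  -0.1369  0.0356]
time_s: 20.0
tcp_pos: [0.501, -0.1368, 0.0356]
ee_rot: [[0.045, -0.999, -0.027], [-0.818, -0.053, 0.572], [-0.573, -0.004, -0.82]]
wrist_force: [-0.7, -0.1, -1.5]
gripper_width: 0.502
gripper_force: 30.0
ring 269 376 322.5 mid [110, 111, 111, 112, 113, 113, 114, 114, 115, 115, 116, 116, 114, 109, 106, 106, 109, 112, 114, 117, 118, 119, 120, 121, 121, 122, 122, 122, 122, 122, 122, 121, 120, 118, 118, 118, 117, 115, 113, 111, 107, 104, 105, 111, 116, 116, 116, 115, 114, 113, 112, 112, 111, 110, 109]
col [135, 131, 131, 133, 138, 141, 142, 141, 136, 130, 127, 126, 126, 127, 127, 127, 127, 127, 127, 127, 127, 128, 128, 128, 128, 127, 127, 127, 127, 127, 127, 126, 126, 126, 126, 126, 128, 131, 134, 134, 134, 133, 132, 129, 124, 120]
[ 0.501  -0.1368  0.0356]
```

```bash

python3 - <<'E'
from h import *
C=camT("wrist"); p,R=pose(); l=np.array([R[0,0],R[1,0],0]); l/=np.linalg.norm(l)
f=plane(C,(322,257.3),.0185)[0]-.0135*l; rg=plane(C,(322,262.5),p[2]+.0002-.0065)[0]-.023*l
print(p,l,f,rg,"ring minus post along l",(rg-f)@l,"tcp-ring",(p-rg)@l)
E
```

```text
[ 0.50104543 -0.13684957  0.03562088] [ 0.05543332 -0.99846239  0.        ] [ 0.50030178 -0.1353984   0.0185    ] [ 0.50027202 -0.13660773  0.02932088] ring minus post along l 0.0012058213638073724 tcp-ring 0.00028433418291994164
```

```bash

python3 -m handwheel '[[[0,0,0,-0.001,0,0.0007,0.036],[0,0,0,0.0011,0,0.0016,0.036],[0,0,0,0.0011,0,0.0016,0.036],[0,0,0,0.0011,0,0.0016,0.036],[0,0,0,0.0011,0,0.0016,0.036],[0,0,0,0.0011,0,0.0016,0.036],[0,0,0,0,0,0,0.036]]]'
python3 -m handwheel '[[[0,0,0,0.0006,0,0.0008,0.036],[0,0,0,0.0006,0,0.0008,0.036],[0,0,0,0.0006,0,0.0008,0.036],[0,0,0,0,0,0,0.036],[0,0,0,0,0,0,0.036]]]'
python3 -c "
from h import *
chk('w11.png');print(r.sense()['wrist_force'])"
```

```text
time_s: 20.75
tcp_pos: [0.5008, -0.1355, 0.0256]
ee_rot: [[0.045, -0.999, -0.028], [-0.818, -0.053, 0.572], [-0.573, -0.003, -0.82]]
wrist_force: [-0.2, 0.8, -1.1]
gripper_width: 0.508
gripper_force: 30.0
time_s: 21.25
tcp_pos: [0.501, -0.1357, 0.0229]
ee_rot: [[0.045, -0.999, -0.027], [-0.818, -0.053, 0.572], [-0.573, -0.004, -0.82]]
wrist_force: [-0.3, -0.2, -1.5]
gripper_width: 0.507
gripper_force: 30.0
ring 270 377 323.5 mid [110, 111, 112, 113, 114, 114, 115, 115, 116, 116, 116, 116, 114, 108, 104, 105, 109, 111, 114, 117, 118, 120, 120, 121, 122, 122, 122, 122, 122, 123, 123, 122, 120, 120, 120, 120, 118, 117, 114, 112, 109, 106, 107, 114, 118, 118, 117, 116, 115, 115, 114, 113, 112, 111, 110]
col [156, 155, 154, 154, 154, 154, 154, 154, 152, 145, 137, 131, 129, 129, 129, 129, 129, 129, 129, 129, 130, 130, 130, 130, 130, 129, 129, 129, 129, 129, 128, 128, 128, 128, 128, 128, 129, 128, 126, 124, 122, 122, 121, 120, 120, 119]
[ 0.5011 -0.1357  0.023 ]
[-0.97350748  0.50203855 -0.31035659]
```

The ring went down over the foot without resistance. I'll lower it the last bit, release, withdraw and come upright.

```bash

python3 -m handwheel '[[[0,0,0,0.0003,0,0.0005,0.036],[0,0,0,0,0,0,0.036],[0,0,0,0,0,0,0.062],[0,0,0,0,0,0,0.062],[0,0,0,0,0,0,0.062],[0,0,0,0,0,0,0.062]]]'
python3 -m handwheel '[[[0,0,0,-0.005,0,-0.0072,0.062],[0,0,0,-0.0196,0,-0.028,0.062],[0,0,0,-0.0196,0,-0.028,0.062],[0,0,0,-0.0196,0,-0.028,0.062],[0,0,0,-0.0196,0,-0.028,0.062],[0,1.17,0,0,0,0,0.062],[0,1.17,0,0,0,0,0.062],[0,1.17,0,0,0,0,0.062],[0,1.17,0,0,0,0,0.062],[0,1.15,0,0,0,0,0.062],[0,0,0,0,0,0,0.062],[0,0,0,0,0,0,0.062]]]'
python3 - <<'E'
from h import *
C,im=snap("wrist","w12.png"); p,_=pose()
print(p,proj(C,[[.5006,-.1355,.029],[.5006,-.1355,.102],[.5968,-.2862,.062]]))
u=proj(C,[.5006,-.1355,.029])[0].astype(int); g=cv2.cvtColor(im,7)
cs=cv2.HoughCircles(cv2.medianBlur(g,3),cv2.HOUGH_GRADIENT,1,30,param1=100,param2=20,minRadius=25,maxRadius=60); print(cs[0].round(1)[:6] if cs is not None else 0)
go([.5968,-.2862,.16],-87,0)
E
```

```text
time_s: 21.9
tcp_pos: [0.501, -0.1356, 0.0224]
ee_rot: [[0.046, -0.999, -0.027], [-0.818, -0.053, 0.572], [-0.573, -0.004, -0.82]]
wrist_force: [0.0, -0.2, 0.2]
gripper_width: 0.696
gripper_force: 0.0
time_s: 23.1
tcp_pos: [0.5002, -0.1347, 0.1684]
ee_rot: [[0.054, -0.999, 0.004], [-0.999, -0.054, 0.001], [-0.001, -0.004, -1.0]]
wrist_force: [0.5, -0.5, 0.2]
gripper_width: 0.714
gripper_force: 0.0
[ 0.50071855 -0.13542779  0.16836796] [[321.59598251 229.3647924 ]
 [320.78325634 259.24501137]
 [167.1629559  -21.80607242]]
[[322.5 224.5  30.9]]
turn [-0.045  0.008  0.002] shift [ 0.1556 -0.0881  0.0084] world d [ 0.0961 -0.1508 -0.0084]
```

View pics/w12.png

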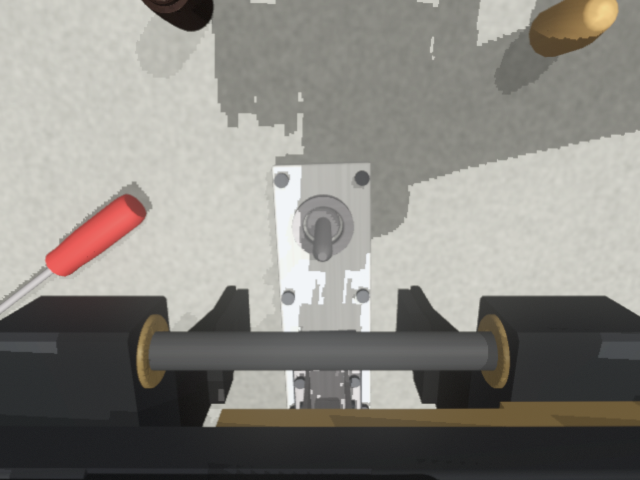

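The view shows the deep ring lying concentric around the post foot at (322,225). Its apparent radius of 31 px matches its seated height, and it was released with its lower face at plate level. I've now viewed more pictures than the ten allowed, so from here I'll measure numerically only. Next is the barrel.

```bash

python3 -m handwheel '[[[0,0,0,0.0311,-0.0176,0.0017,0.062],[0,0,0,0.0311,-0.0176,0.0017,0.062],[0,0,0,0.0311,-0.0176,0.0017,0.062],[0,0,0,0.0311,-0.0176,0.0017,0.062],[0,0,0,0.0311,-0.0176,0.0017,0.062],[0,0,0,0,0,0,0.062],[0,0,0,0,0,0,0.062],[0,0,0,0,0,0,0.062]]]'
python3 - <<'E'
from h import *
C,im=snap("wrist","w13.png"); p,R=pose(); g=cv2.cvtColor(im,7)
print(proj(C,[[.5968,-.2862,.062],[.5968,-.2862,0]]))
m=(g<85).astype(np.uint8); m[285:]=0
n,l,s,c=cv2.connectedComponentsWithStats(m)
for i in range(1,n):
    if s[i,4]>300: print(s[i],c[i])
cs=cv2.HoughCircles(cv2.medianBlur(g[:290],3),cv2.HOUGH_GRADIENT,1,10,param1=60,param2=22,minRadius=15,maxRadius=45); print(cs[0].round(1)[:8] if cs is not None else 0)
E
```

```text
time_s: 23.95
tcp_pos: [0.596, -0.2865, 0.1596]
ee_rot: [[0.052, -0.999, 0.003], [-0.999, -0.052, 0.001], [-0.0, -0.003, -1.0]]
wrist_force: [-0.2, 0.8, 0.1]
gripper_width: 0.715
gripper_force: 0.0
[[320.23795494 246.18276981]
 [320.92679648 224.71490349]]
[  75   86   68   56 2754] [111.47421932 113.5399419 ]
[ 14  91  28  48 529] [ 27.06994329 112.53119093]
[  0 126  30 102 456] [ 11.75219298 173.07017544]
[ 289  206   50   62 2385] [313.82809224 237.05870021]
[[313.5 242.5  25.6]
 [545.5 188.5  23.5]
 [555.5 191.5  28.5]
 [314.5 229.5  24.3]
 [109.5 112.5  28.6]
 [ 66.5 111.5  16.7]
 [122.5 120.5  19.6]
 [142.5 120.5  21.3]]
```

```bash

python3 - <<'E'
from h import *
C=camT("wrist"); P=plane(C,(313.5,242.5),.056)[0]; Q=plane(C,(314.2,229.5),.006)[0]; print(P,Q)
go([P[0],P[1],.022],-87,0)
E
```

```text
[ 0.60155993 -0.28626869  0.056     ] [ 0.60210431 -0.28299529  0.006     ]
turn [-0.038 -0.001  0.001] shift [ 0.0005 -0.0054  0.138 ] world d [ 0.0055 -0.0002 -0.138 ]
```

```bash

python3 -m handwheel '[[[-0.038,0,0,-0.0005,-0.0055,0,0.062],[0,0,0,0,0,0.035,0.062],[0,0,0,0,0,0.035,0.062],[0,0,0,0,0,0.035,0.062],[0,0,0,0,0,0.033,0.062],[0,0,0,0,0,0,0.062],[0,0,0,0,0,0,0.028],[0,0,0,0,0,0,0.028],[0,0,0,0,0,0,0.028],[0,0,0,0,0,0,0.028],[0,0,0,0,0,0,0.028],[0,0,0,0,0,0,0.028]]]'
python3 -m handwheel '[[[0,0,0,0,0,0,0.028],[0,0,0,0,0,0,0.028],[0,0,0,0,0,-0.01,0.028],[0,0,0,0,0,-0.01,0.028],[0,0,0,0,0,-0.03,0.028],[0,0,0,0,0,-0.04,0.028],[0,0,0,0,0,-0.04,0.028],[0,0,0,0,0,-0.03,0.028],[0,0,0,0,0,0,0.028],[0,0,0,0,0,0,0.028]]]'
python3 - <<'E'
from h import *
C,im=snap("wrist","w14.png"); p,R=pose(); g=cv2.cvtColor(im,7); s=r.sense(); print(s["gripper_width"]*.087,s["wrist_force"])
# barrel in hand: TCP expected 22 mm above its bottom
ax=-R[:,2]
print(proj(C,[p+ax*(.056-.022),p+ax*(.062-.022)]))
cs=cv2.HoughCircles(cv2.medianBlur(g[:335],3),cv2.HOUGH_GRADIENT,1,8,param1=60,param2=20,minRadius=18,maxRadius=60); print(cs[0].round(1)[:8] if cs is not None else 0)
m=((g<85)).astype(np.uint8); print([ (u,g[270:335:3,u].tolist()) for u in (310,320,330)])
go([.5006,-.1355,p[2]],-87,0)
E
```

```text
time_s: 25.2
tcp_pos: [0.6028, -0.2857, 0.0234]
ee_rot: [[0.053, -0.999, 0.002], [-0.999, -0.053, -0.002], [0.002, -0.002, -1.0]]
wrist_force: [-0.7, 1.4, 6.7]
gripper_width: 0.396
gripper_force: 30.0
time_s: 26.2
tcp_pos: [0.602, -0.2852, 0.1828]
ee_rot: [[0.052, -0.999, 0.002], [-0.999, -0.052, -0.0], [0.0, -0.002, -1.0]]
wrist_force: [-0.5, 0.6, -2.0]
gripper_width: 0.396
gripper_force: 30.0
0.034741821172015686 [-0.21796897 -0.22514871 -1.38589517]
[[321.37891336 347.80005755]
 [321.28052477 356.81766264]]
[[322.5 296.5  38. ]
 [539.5 182.5  22.8]
 [139.5 115.5  25.7]
 [133.5 122.5  34.9]
 [548.5 186.5  27.7]]
[(310, [58, 58, 56, 55, 52, 53, 51, 49, 48, 48, 46, 46, 48, 48, 46, 42, 39, 43, 44, 46, 39, 67]), (320, [58, 57, 55, 55, 54, 51, 50, 50, 48, 47, 46, 52, 49, 47, 47, 40, 41, 44, 52, 38, 37, 68]), (330, [58, 58, 58, 55, 54, 52, 51, 50, 48, 48, 47, 56, 49, 45, 43, 39, 40, 40, 43, 38, 37, 67])]
turn [0.011 0.004 0.   ] shift [-0.1546  0.0928  0.    ] world d [-0.1008  0.1495  0.    ]
```

```bash

python3 - <<'E'
from h import *
C=camT("wrist"); p,R=pose(); l=R[:,0]; g=cv2.cvtColor(cv2.imread("pics/w14.png"),6)
print(g[215:275:2,321].tolist()); 
for d in(-.003,0,.003): print(d,[proj(C,p+(d+rr)*l+[0,0,z])[0][1].round(1) for rr,z in((.0135,-.0225),(.0135,-.0165),(.0175,-.0165))])
E
python3 -m handwheel '[[[0,0,0,-0.0309,0.0186,0,0.028],[0,0,0,-0.0309,0.0186,0,0.028],[0,0,0,-0.0309,0.0186,0,0.028],[0,0,0,-0.0309,0.0186,0,0.028],[0,0,0,-0.0309,0.0186,0,0.028],[0,0,0,0,0,0,0.028],[0,0,0,0,0,0,0.028],[0,0,0,0,0,0,0.028]]]'
python3 - <<'E'
from h import *
C,im=snap("wrist","w15.png"); p,R=pose(); g=cv2.cvtColor(im,7)
print(p,proj(C,[.5006,-.1355,.102]),proj(C,[.5006,-.1355,.029]))
# post above / ring visible?
for v in range(200,262,6): print(v,g[v,285:360:3].tolist())
E
```

```text
[145, 147, 148, 154, 208, 210, 211, 212, 213, 212, 209, 206, 207, 210, 213, 215, 214, 209, 206, 207, 207, 205, 104, 61, 59, 59, 60, 58, 57, 56]
-0.003 [np.float64(268.1), np.float64(272.4), np.float64(264.0)]
0 [np.float64(262.0), np.float64(266.1), np.float64(257.7)]
0.003 [np.float64(255.9), np.float64(259.9), np.float64(251.4)]
time_s: 27.05
tcp_pos: [0.5012, -0.1364, 0.181]
ee_rot: [[0.052, -0.999, -0.001], [-0.999, -0.052, -0.001], [0.001, 0.001, -1.0]]
wrist_force: [-0.8, -0.5, -2.2]
gripper_width: 0.398
gripper_force: 30.0
[ 0.50133035 -0.13656107  0.18103321] [[321.68975155 255.76173024]] [[321.75645712 227.95644135]]
200 [252, 252, 252, 252, 250, 190, 188, 131, 144, 157, 158, 157, 155, 155, 155, 154, 153, 147, 128, 186, 193, 188, 192, 191, 191]
206 [252, 252, 252, 252, 248, 137, 156, 156, 156, 156, 152, 137, 131, 128, 134, 148, 155, 156, 155, 155, 138, 187, 192, 191, 191]
212 [252, 252, 252, 249, 149, 157, 158, 155, 144, 145, 157, 157, 157, 157, 136, 135, 129, 118, 147, 154, 155, 154, 190, 191, 191]
218 [252, 253, 251, 231, 231, 158, 152, 170, 152, 158, 157, 127, 115, 119, 1
[... 257 characters left out ...]
, 120, 119, 156, 142, 149, 121, 152, 150, 152, 189, 191]
236 [252, 252, 252, 250, 225, 184, 142, 121, 117, 162, 112, 113, 118, 121, 121, 118, 167, 126, 124, 155, 155, 154, 184, 190, 191]
242 [252, 252, 252, 251, 251, 232, 223, 141, 133, 125, 107, 116, 124, 126, 124, 118, 136, 153, 153, 153, 152, 184, 189, 190, 190]
248 [252, 252, 252, 250, 252, 252, 244, 225, 181, 132, 107, 120, 134, 139, 134, 120, 146, 155, 162, 238, 251, 251, 252, 193, 190]
254 [252, 252, 252, 249, 252, 252, 249, 250, 245, 164, 132, 108, 154, 154, 132, 121, 187, 190, 189, 189, 190, 189, 188, 189, 191]
260 [252, 252, 252, 250, 252, 252, 252, 252, 209, 126, 90, 74, 72, 70, 72, 77, 111, 161, 186, 188, 189, 188, 187, 189, 191]
```

```bash

python3 -m handwheel '[[[0,0,0,-0.001,0.001,0.01,0.028],[0,0,0,0,0,0.018,0.028],[0,0,0,0,0,0.018,0.028],[0,0,0,0,0,0.01,0.028],[0,0,0,0,0,0,0.028]]]'
python3 -m handwheel '[[[0,0,0,0,0,0.006,0.028],[0,0,0,0,0,0.006,0.028],[0,0,0,0,0,0.006,0.028],[0,0,0,0,0,0.004,0.028],[0,0,0,0,0,0,0.028]]]'
python3 -m handwheel '[[[0,0,0,0,0,0.006,0.028],[0,0,0,0,0,0.006,0.028],[0,0,0,0,0,0.006,0.028],[0,0,0,0,0,0.004,0.028],[0,0,0,0,0,0,0.028]]]'
```

```text
time_s: 27.6
tcp_pos: [0.4987, -0.1354, 0.1236]
ee_rot: [[0.052, -0.999, -0.005], [-0.999, -0.052, -0.001], [0.0, 0.005, -1.0]]
wrist_force: [0.1, -0.2, -1.6]
gripper_width: 0.396
gripper_force: 30.0
time_s: 28.1
tcp_pos: [0.4996, -0.1351, 0.1031]
ee_rot: [[0.053, -0.999, -0.001], [-0.999, -0.053, -0.001], [0.001, 0.001, -1.0]]
wrist_force: [0.2, 0.2, -1.7]
gripper_width: 0.398
gripper_force: 30.0
time_s: 28.6
tcp_pos: [0.5005, -0.1356, 0.0812]
ee_rot: [[0.053, -0.999, 0.001], [-0.999, -0.053, -0.001], [0.001, -0.001, -1.0]]
wrist_force: [2.7, -6.4, -3.5]
gripper_width: 0.399
gripper_force: 30.0
```

```bash

python3 -m handwheel '[[[0,0,0,0.0008,-0.0003,0,0.028],[0,0,0,0,0,0,0.028],[0,0,0,0,0,0.003,0.028],[0,0,0,0,0,0.003,0.028],[0,0,0,0,0,0.003,0.028],[0,0,0,0,0,0,0.028]]]'
```

```text
time_s: 29.2
tcp_pos: [0.5004, -0.1358, 0.0723]
ee_rot: [[0.053, -0.999, -0.0], [-0.999, -0.053, -0.001], [0.001, 0.0, -1.0]]
wrist_force: [2.8, -2.4, -2.4]
gripper_width: 0.395
gripper_force: 30.0
```

```bash

python3 -m handwheel '[[[0,0,0,0.0004,-0.0005,0.003,0.028],[0,0,0,0,0,0.004,0.028],[0,0,0,0,0,0.004,0.028],[0,0,0,0,0,0.003,0.028],[0,0,0,0,0,0,0.028]]]'
python3 -m handwheel '[[[0,0,0,0,0,0.003,0.028],[0,0,0,0,0,0.003,0.028],[0,0,0,0,0,0.001,0.028],[0,0,0,0,0,0,0.028]]]'
```

```text
time_s: 29.7
tcp_pos: [0.5002, -0.1362, 0.058]
ee_rot: [[0.053, -0.999, -0.002], [-0.999, -0.053, -0.001], [0.0, 0.002, -1.0]]
wrist_force: [0.3, 0.7, -1.0]
gripper_width: 0.396
gripper_force: 30.0
time_s: 30.1
tcp_pos: [0.5006, -0.1363, 0.0515]
ee_rot: [[0.053, -0.999, -0.001], [-0.999, -0.053, -0.001], [0.001, 0.001, -1.0]]
wrist_force: [0.3, 0.4, -0.7]
gripper_width: 0.395
gripper_force: 30.0
```

```bash

python3 -m handwheel '[[[0,0,0,0,0,0.0015,0.028],[0,0,0,0,0,0.0015,0.028],[0,0,0,0,0,0,0.028]]]'
python3 -m handwheel '[[[0,0,0,0,0,0.001,0.028],[0,0,0,0,0,0.001,0.028],[0,0,0,0,0,0,0.028]]]'
```

```text
time_s: 30.4
tcp_pos: [0.5006, -0.1363, 0.0485]
ee_rot: [[0.053, -0.999, -0.001], [-0.999, -0.053, -0.001], [0.001, 0.001, -1.0]]
wrist_force: [-0.1, 0.0, -0.7]
gripper_width: 0.397
gripper_force: 30.0
time_s: 30.7
tcp_pos: [0.5007, -0.1363, 0.0465]
ee_rot: [[0.053, -0.999, -0.0], [-0.999, -0.053, -0.001], [0.001, 0.0, -1.0]]
wrist_force: [-0.5, -0.3, -0.5]
gripper_width: 0.398
gripper_force: 30.0
```

```bash

python3 -m handwheel '[[[0,0,0,0,0,0.0008,0.028],[0,0,0,0,0,0,0.028],[0,0,0,0,0,0,0.028]]]'
python3 -m handwheel '[[[0,0,0,0,0,0.0008,0.028],[0,0,0,0,0,0,0.028],[0,0,0,0,0,0,0.028]]]'
python3 -m handwheel '[[[0,0,0,0,0,0.0008,0.028],[0,0,0,0,0,0,0.028],[0,0,0,0,0,0,0.028]]]'
```

```text
time_s: 31.0
tcp_pos: [0.5009, -0.1364, 0.0463]
ee_rot: [[0.053, -0.999, 0.0], [-0.999, -0.053, -0.001], [0.001, 0.0, -1.0]]
wrist_force: [-0.7, -0.6, 3.1]
gripper_width: 0.397
gripper_force: 30.0
time_s: 31.3
tcp_pos: [0.5009, -0.1365, 0.0462]
ee_rot: [[0.053, -0.999, 0.0], [-0.999, -0.053, -0.001], [0.001, -0.0, -1.0]]
wrist_force: [-3.1, -0.6, 9.3]
gripper_width: 0.4
gripper_force: 30.0
time_s: 31.6
tcp_pos: [0.501, -0.1365, 0.0461]
ee_rot: [[0.054, -0.999, 0.0], [-0.999, -0.054, -0.001], [0.001, -0.0, -1.0]]
wrist_force: [-3.3, 0.1, 12.3]
gripper_width: 0.397
gripper_force: 30.0
```

The barrel bottomed firmly at TCP 46 mm, which is the home height I expected. I'll release it, withdraw upward and go over to the shallow ring.

```bash

python3 -m handwheel '[[[0,0,0,0,0,-0.0015,0.028],[0,0,0,0,0,0,0.062],[0,0,0,0,0,0,0.062],[0,0,0,0,0,0,0.062],[0,0,0,0,0,0,0.062],[0,0,0,0,0,-0.01,0.062],[0,0,0,0,0,-0.02,0.062],[0,0,0,0,0,-0.035,0.062],[0,0,0,0,0,-0.035,0.062],[0,0,0,0,0,-0.02,0.062],[0,0,0,0,0,0,0.062],[0,0,0,0,0,0,0.062]]]'
python3 - <<'E'
from h import *
C,im=snap("wrist","w16.png"); g=cv2.cvtColor(im,7); p,_=pose(); print(p)
print(proj(C,[[.5006,-.1358,.085],[.5006,-.1358,.079],[.5006,-.1358,.102]]))
cs=cv2.HoughCircles(cv2.medianBlur(g[:300],3),cv2.HOUGH_GRADIENT,1,6,param1=60,param2=22,minRadius=15,maxRadius=55); print(cs[0].round(1)[:8] if cs is not None else 0)
for v in range(215,300,8): print(v,g[v,270:376:3].tolist())
E
python3 -m handwheel '[[[0,0,0,0.031,0.0143,0,0.062],[0,0,0,0.031,0.0143,0,0.062],[0,0,0,0.031,0.0143,0,0.062],[0,0,0,0.031,0.0143,0,0.05],[0,0,0,0.031,0.0143,0,0.05],[0,0,0,0.031,0.0143,0,0.05],[0,0,0,0,0,0,0.05],[0,0,0,0,0,0,0.05],[0,0,0,0,0,0,0.05]]]'
python3 - <<'E'
from h import *
C,im=snap("wrist","w17.png"); g=cv2.cvtColor(im,7); p,_=pose(); print(p)
print(proj(C,[.425,-.326,.006]), plane(camT("top"),(441,320),.062))
cs=cv2.HoughCircles(cv2.medianBlur(g[:290],3),cv2.HOUGH_GRADIENT,1,6,param1=60,param2=22,minRadius=15,maxRadius=45); 
for c in cs[0][:8]: print(c.round(1),plane(C,c[:2],.006)[0].round(4))
E
```

```text
time_s: 32.8
tcp_pos: [0.5007, -0.1361, 0.1663]
ee_rot: [[0.052, -0.999, 0.001], [-0.999, -0.052, -0.0], [0.0, -0.001, -1.0]]
wrist_force: [0.2, -0.4, 0.3]
gripper_width: 0.707
gripper_force: 0.0
[ 0.50010712 -0.13609205  0.1653242 ]
[[321.11617034 253.68832394]
 [321.1561245  250.8983418 ]
 [320.99252696 262.32275129]]
[[322.5 228.5  31.5]
 [322.5 246.5  28.8]
 [312.5 240.5  36.6]
 [327.5 237.5  38.9]
 [320.5 237.5  37.1]
 [118.5 223.5  27.5]
 [316.5 225.5  25.4]
 [328.5 248.5  41.1]]
215 [194, 192, 246, 247, 247, 247, 247, 247, 166, 188, 152, 151, 109, 74, 73, 71, 71, 69, 68, 67, 66, 66, 64, 103, 149, 149, 149, 175, 185, 187, 185, 186, 186, 177, 146, 143]
223 [198, 195, 242, 247, 247, 247, 247, 241, 229, 187, 113, 76, 75, 73, 72, 72, 73, 73, 74, 69, 68, 67, 65, 65, 65, 129, 148, 148, 183, 187, 184, 187, 185, 177, 146, 142]
231 [201, 196, 233, 248, 247, 247, 247, 228, 215, 119, 77, 78, 80, 78, 77, 74, 74, 73, 72, 72, 70, 73, 72, 71, 69, 66, 127, 148, 175, 186, 184, 186, 185, 177, 136, 144]
239 [201, 192, 217, 247, 247, 247, 247, 245, 220, 91, 81, 80, 78, 78, 78, 102, 106, 106, 105, 
[... 1164 characters left out ...]
194, 204, 106, 110, 106, 185, 248, 248, 247, 247, 248, 217, 187, 194, 216, 183, 187, 185, 186, 188, 189, 193, 245, 186, 183, 183, 105, 143, 146, 141, 168, 206, 205]
time_s: 33.75
tcp_pos: [0.4247, -0.3259, 0.1651]
ee_rot: [[0.053, -0.999, -0.002], [-0.999, -0.053, 0.0], [-0.0, 0.002, -1.0]]
wrist_force: [-0.6, -0.5, 1.2]
gripper_width: 0.574
gripper_force: 0.0
[ 0.42499437 -0.32568826  0.16531862]
[[320.62288599 224.41506196]] [[ 0.35482009 -0.27343927  0.062     ]]
[319.5 217.5  21. ] [ 0.4262 -0.3315  0.006 ]
[319.5 224.5  19. ] [ 0.4259 -0.3259  0.006 ]
[314.5 229.5  20.7] [ 0.4296 -0.3216  0.006 ]
[320.5 234.5  28.6] [ 0.4247 -0.3178  0.006 ]
[325.5 228.5  25.2] [ 0.421  -0.3229  0.006 ]
```

```bash

python3 - <<'E'
from h import *
C=camT("wrist"); im=cv2.imread("pics/w17.png"); g=cv2.cvtColor(im,6); x0,y0=285,188; w=g[y0:y0+72,x0:x0+72]
for v in range(198,256,6): print(v,g[v,288:354:2].tolist())
e=cv2.Canny(cv2.GaussianBlur(w,(3,3),0),40,100); 
cs,_=cv2.findContours(e,cv2.RETR_LIST,cv2.CHAIN_APPROX_NONE)
for c in cs:
    if len(c)>40: 
        (x,y),ax,an=cv2.fitEllipse(c); print(len(c),x+x0,y+y0,ax)
print(proj(C,[[.425,-.326+.018,.004],[.425,-.326-.018,.004]]))
E
```

```text
198 [141, 143, 143, 143, 142, 142, 143, 151, 206, 210, 211, 210, 207, 151, 148, 145, 144, 145, 145, 145, 189, 206, 207, 210, 212, 213, 212, 211, 210, 209, 209, 209, 208]
204 [145, 144, 142, 142, 144, 146, 182, 195, 175, 146, 129, 153, 196, 222, 233, 234, 230, 233, 230, 210, 175, 132, 137, 144, 157, 208, 209, 210, 210, 211, 212, 212, 210]
210 [147, 145, 144, 146, 155, 209, 175, 164, 227, 212, 196, 202, 202, 202, 203, 201, 199, 192, 192, 192, 192, 190, 197, 228, 196, 142, 149, 194, 210, 210, 210, 210, 211]
216 [144, 142, 143, 146, 139, 160, 226, 200, 213, 215, 213, 209, 208, 211, 211, 209, 207, 208, 208, 206, 202, 193, 191, 193, 183, 214, 194, 206, 211, 213, 212, 210, 208]
222 [146, 147, 182, 203, 186, 227, 182, 190, 209, 211, 212, 210, 209, 210, 210, 209, 208, 212, 214, 213, 211, 210, 207, 200, 197, 167, 218, 182, 205, 205, 205, 205, 205]
228 [207, 212, 212, 198, 193, 230, 189, 163, 193, 204, 206, 205, 206, 207, 206, 208, 207, 207, 208, 211, 213, 214, 212, 202, 137, 138, 215, 207, 214, 213, 212, 211, 211]
234 [209, 210, 206, 203, 193, 198, 226, 190, 137, 149, 192, 209, 212, 210, 208, 
[... 196 characters left out ...]
20, 137, 187, 218, 212, 206, 207, 208, 208, 206, 205, 205, 208]
246 [211, 212, 210, 208, 206, 207, 205, 194, 191, 193, 194, 197, 201, 216, 223, 226, 226, 226, 219, 207, 211, 209, 207, 206, 207, 208, 209, 208, 208, 208, 208, 206, 205]
252 [211, 212, 210, 209, 210, 209, 207, 207, 210, 211, 210, 208, 206, 204, 201, 202, 207, 211, 213, 212, 208, 206, 204, 204, 206, 210, 211, 211, 209, 205, 205, 207, 209]
328 319.4349708557129 223.76026153564453 (37.21788787841797, 38.1273307800293)
213 319.1771583557129 224.85227584838867 (44.60908126831055, 46.44709396362305)
230 326.9486312866211 200.2260799407959 (21.06622886657715, 53.74811935424805)
[[319.88994225 245.32587737]
 [322.2538729  201.27062949]]
```

```bash

python3 - <<'E'
from h import *
C=camT("wrist"); P=plane(C,(319.3,225),.008)[0]; print(P)
go([P[0],P[1],.0025],-87,0)
E
```

```text
[ 0.42636085 -0.3257248   0.008     ]
turn [0.012 0.001 0.014] shift [ 1.000e-04 -1.400e-03  1.628e-01] world d [ 0.0014 -0.     -0.1628]
```

```bash

python3 -m handwheel '[[[0,0,0,0,-0.0014,0.037,0.05],[0,0,0,0,0,0.037,0.05],[0,0,0,0,0,0.037,0.05],[0,0,0,0,0,0.037,0.05],[0,0,0,0,0,0.01,0.05],[0,0,0,0,0,0,0.05],[0,0,0,0,0,0,0.05]]]'
```

```text
time_s: 34.5
tcp_pos: [0.4278, -0.3267, 0.0093]
ee_rot: [[0.054, -0.999, 0.002], [-0.999, -0.054, -0.002], [0.002, -0.002, -1.0]]
wrist_force: [-0.4, 0.7, 0.3]
gripper_width: 0.578
gripper_force: 0.0
```

```bash

python3 -m handwheel '[[[0,0,0,0,0,0.0063,0.05],[0,0,0,0,0,0,0.05],[0,0,0,0,0,0,0.028],[0,0,0,0,0,0,0.028],[0,0,0,0,0,0,0.028],[0,0,0,0,0,0,0.028],[0,0,0,0,0,0,0.028],[0,0,0,0,0,0,0.028],[0,0,0,0,0,0,0.028]]]'
python3 -m handwheel '[[[0,0,0,0,0,-0.01,0.028],[0,0,0,0,0,-0.02,0.028],[0,0,0,0,0,-0.03,0.028],[0,0,0,0,0,-0.03,0.028],[0,0,0,0,0,-0.03,0.028],[0,0,0,0,0,-0.02,0.028],[0,0,0,0,0,0,0.028],[0,0,0,0,0,0,0.028]]]'
python3 - <<'E'
from h import *
C,im=snap("wrist","w18.png"); p,R=pose(); g=cv2.cvtColor(im,7); l=R[:,0]
print(r.sense()["gripper_width"]*.087,p)
print(g[266:335:2,321].tolist()); print(g[322,270:376:2].tolist())
for d in(-.002,0,.002): print(d,[proj(C,p+(d+k)*l+[0,0,z])[0].round(1).tolist() for k,z in((.018,-.003),(.018,.005),(.015,.005),(-.015,-.003))])
go([.5006,-.1358,p[2]],-87,0)
E
```

```text
time_s: 35.4
tcp_pos: [0.4265, -0.3267, 0.002]
ee_rot: [[0.053, -0.999, 0.0], [-0.999, -0.053, -0.001], [0.001, -0.0, -1.0]]
wrist_force: [-0.5, 0.3, 4.5]
gripper_width: 0.388
gripper_force: 30.0
time_s: 36.2
tcp_pos: [0.4261, -0.3261, 0.1416]
ee_rot: [[0.052, -0.999, 0.0], [-0.999, -0.052, -0.0], [0.0, -0.0, -1.0]]
wrist_force: [-0.8, 0.4, -1.6]
gripper_width: 0.393
gripper_force: 30.0
0.033506083314971034 [ 0.42557648 -0.32596155  0.14078238]
[211, 212, 170, 117, 118, 147, 162, 143, 192, 209, 207, 206, 207, 209, 208, 206, 207, 209, 213, 212, 212, 210, 211, 209, 205, 205, 208, 209, 209, 210, 210, 211, 208, 97, 83]
[56, 56, 56, 56, 55, 58, 139, 154, 142, 107, 185, 209, 212, 212, 209, 208, 207, 208, 209, 210, 209, 208, 207, 206, 208, 209, 209, 210, 209, 208, 210, 213, 213, 213, 209, 206, 205, 206, 208, 210, 213, 214, 214, 165, 92, 114, 122, 93, 54, 53, 54, 53, 54]
-0.002 [[321.3, 270.5], [321.3, 277.0], [321.3, 284.0], [321.4, 340.6]]
0 [[321.3, 266.0], [321.2, 272.4], [321.3, 279.3], [321.4, 336.5]]
0.002 [[321.3, 261.5], [321.2, 267.7], [321.3, 274.7], [321.4, 332.4]]
turn [0.015 0.006 0.   ] shift [-0.186  -0.0849  0.    ] world d [0.075  0.1902 0.    ]
```

```bash

python3 -m handwheel '[[[0,0,0,-0.0308,-0.0141,0,0.028],[0,0,0,-0.0308,-0.0141,0,0.028],[0,0,0,-0.0308,-0.0141,0,0.028],[0,0,0,-0.0308,-0.0141,0,0.028],[0,0,0,-0.0308,-0.0141,0,0.028],[0,0,0,-0.0307,-0.0143,0,0.028],[0,0,0,0,0,0,0.028],[0,0,0,0,0,0,0.028]]]'
python3 -m handwheel '[[[0,0,0,0,0,0.015,0.028],[0,0,0,0,0,0.015,0.028],[0,0,0,0,0,0.013,0.028],[0,0,0,0,0,0,0.028],[0,0,0,0,0,0,0.028],[0,0,0,0,0,0,0.028]]]'
python3 - <<'E'
from h import *
C,im=snap("wrist","w19.png"); p,R=pose(); g=cv2.cvtColor(im,7); l=R[:,0]
print(p); print("col",[g[240:335:1,u].tolist() for u in (318,324)])
for v in(300,308,316,324): print(v,g[v,265:380:2].tolist())
print([proj(C,P)[0].round(1).tolist() for P in([.5006,-.1358+.0,.102],[.5006,-.1358-.0135,.085],[.5006,-.1358-.018,.079])])
E
```

```text
time_s: 37.05
tcp_pos: [0.5006, -0.1368, 0.14]
ee_rot: [[0.054, -0.999, -0.003], [-0.999, -0.054, -0.001], [0.0, 0.003, -1.0]]
wrist_force: [0.4, -1.6, 0.5]
gripper_width: 0.388
gripper_force: 30.0
time_s: 37.65
tcp_pos: [0.5016, -0.138, 0.099]
ee_rot: [[0.052, -0.999, 0.001], [-0.999, -0.052, -0.001], [0.001, -0.001, -1.0]]
wrist_force: [-0.6, -0.2, -0.4]
gripper_width: 0.386
gripper_force: 30.0
[ 0.50165154 -0.13792224  0.09915916]
col [[63, 64, 63, 63, 63, 64, 64, 63, 63, 62, 63, 63, 62, 62, 62, 61, 61, 62, 61, 61, 63, 64, 64, 63, 64, 63, 62, 63, 61, 62, 84, 105, 112, 113, 114, 116, 138, 158, 159, 152, 143, 128, 107, 99, 98, 98, 98, 99, 104, 107, 106, 107, 107, 108, 107, 108, 109, 111, 112, 113, 114, 114, 114, 114, 115, 114, 115, 115, 116, 115, 116, 121, 127, 130, 132, 123, 114, 89, 59, 48, 47, 49, 50, 50, 49, 48, 64, 127, 174, 186, 182, 138, 87, 75, 78], [61, 61, 62, 62, 60, 60, 61, 61, 61, 59, 60, 60, 59, 59, 59, 59, 58, 59, 59, 59, 64, 63, 61, 63, 61, 61, 61, 62, 58, 63, 99, 112, 113, 113, 114, 120, 147, 161, 157, 148, 137, 118, 103, 99, 98, 98, 98, 98, 98, 102, 105, 111, 114, 
[... 577 characters left out ...]
, 129, 137, 136, 134, 128, 123, 113, 102, 72, 45, 43, 43, 42, 44, 44, 42, 46, 49, 152, 117, 111, 118, 65, 42, 46, 46, 46, 47, 47, 48]
316 [60, 60, 59, 60, 60, 58, 58, 59, 87, 152, 143, 126, 234, 248, 207, 156, 112, 57, 55, 53, 54, 54, 49, 49, 48, 53, 86, 137, 149, 149, 148, 149, 128, 77, 48, 42, 44, 43, 45, 44, 44, 44, 47, 127, 182, 186, 180, 93, 110, 116, 56, 43, 41, 42, 43, 43, 44, 44]
324 [56, 57, 56, 56, 56, 57, 55, 55, 75, 153, 148, 136, 98, 211, 247, 248, 248, 236, 237, 235, 188, 163, 114, 62, 51, 49, 49, 48, 47, 47, 47, 46, 46, 45, 46, 47, 52, 87, 132, 156, 160, 181, 186, 187, 186, 144, 86, 104, 116, 117, 51, 41, 41, 40, 41, 41, 42, 42]
[[322.2, 316.6], [323.8, 272.8], [324.3, 259.2]]
```

```bash

python3 - <<'E'
from h import *
C=camT("wrist"); p,R=pose(); l=R[:,0]; print(p)
def ctr(row,k,z,col=322):  # centre along l implied by a rim point at +k*l
    q=plane(C,(col,row),z)[0]-k*l; return ((q-p)@l).round(4)
print("post tip",ctr(313.5,0,.102),"barrel far shoulder",ctr(326.7,-.0175,.079),"far spigot",ctr(326.7,-.0135,.085))
print("ring near bottom",ctr(269.8,.018,p[2]-.002),"near top",ctr(275.5,.018,p[2]+.006),"inner top",ctr(281.5,.015,p[2]+.006),"inner bottom?",ctr(288.5,.015,p[2]-.002))
E
```

```text
[ 0.50165154 -0.13792224  0.09915916]
post tip -0.0009 barrel far shoulder -0.0011 far spigot -0.0021
ring near bottom -0.0012 near top -0.0009 inner top -0.0004 inner bottom? -0.0066
```

```bash

python3 -m handwheel '[[[0,0,0,0,0.0004,0.004,0.028],[0,0,0,0,0,0.004,0.028],[0,0,0,0,0,0.003,0.028],[0,0,0,0,0,0,0.028],[0,0,0,0,0,0,0.028]]]'
python3 -m handwheel '[[[0,0,0,0,0,0.0015,0.028],[0,0,0,0,0,0.0015,0.028],[0,0,0,0,0,0,0.028],[0,0,0,0,0,0,0.028]]]'
python3 -m handwheel '[[[0,0,0,0,0,0.0015,0.028],[0,0,0,0,0,0.001,0.028],[0,0,0,0,0,0,0.028],[0,0,0,0,0,0,0.028]]]'
```

```text
time_s: 38.2
tcp_pos: [0.5009, -0.1375, 0.0874]
ee_rot: [[0.053, -0.999, -0.0], [-0.999, -0.053, -0.001], [0.001, 0.0, -1.0]]
wrist_force: [-0.7, 0.1, -0.2]
gripper_width: 0.387
gripper_force: 30.0
time_s: 38.6
tcp_pos: [0.5009, -0.1376, 0.0845]
ee_rot: [[0.053, -0.999, -0.0], [-0.999, -0.053, -0.001], [0.001, 0.0, -1.0]]
wrist_force: [-0.5, 0.4, 0.0]
gripper_width: 0.391
gripper_force: 30.0
time_s: 39.0
tcp_pos: [0.5009, -0.1376, 0.0819]
ee_rot: [[0.053, -0.999, -0.0], [-0.999, -0.053, -0.001], [0.001, 0.0, -1.0]]
wrist_force: [0.1, -0.5, -0.1]
gripper_width: 0.387
gripper_force: 30.0
```

```bash

python3 -m handwheel '[[[0,0,0,0,0,0.0008,0.028],[0,0,0,0,0,0,0.028],[0,0,0,0,0,0,0.028]]]'
python3 -m handwheel '[[[0,0,0,0,0,0.0006,0.028],[0,0,0,0,0,0,0.028],[0,0,0,0,0,0,0.028]]]'
python3 -m handwheel '[[[0,0,0,0,0,0.0006,0.028],[0,0,0,0,0,0,0.028],[0,0,0,0,0,0,0.028]]]'
```

```text
time_s: 39.3
tcp_pos: [0.5009, -0.1376, 0.0812]
ee_rot: [[0.053, -0.999, -0.0], [-0.999, -0.053, -0.001], [0.001, 0.0, -1.0]]
wrist_force: [0.1, -0.4, -0.4]
gripper_width: 0.388
gripper_force: 30.0
time_s: 39.6
tcp_pos: [0.5011, -0.1377, 0.0809]
ee_rot: [[0.053, -0.999, 0.0], [-0.999, -0.053, -0.001], [0.001, -0.0, -1.0]]
wrist_force: [-0.8, 0.1, 3.0]
gripper_width: 0.387
gripper_force: 30.0
time_s: 39.9
tcp_pos: [0.5013, -0.1378, 0.0807]
ee_rot: [[0.053, -0.999, 0.001], [-0.999, -0.053, -0.001], [0.001, -0.001, -1.0]]
wrist_force: [-1.3, -0.5, 5.2]
gripper_width: 0.387
gripper_force: 30.0
```

The shallow ring seated at TCP 81 mm, which is its home height. I'll release and rise, check the stack from the wrist, and locate the handle.

```bash

python3 -m handwheel '[[[0,0,0,0,0,-0.0008,0.028],[0,0,0,0,0,0,0.055],[0,0,0,0,0,0,0.055],[0,0,0,0,0,0,0.055],[0,0,0,0,0,-0.01,0.055],[0,0,0,0,0,-0.03,0.055],[0,0,0,0,0,-0.04,0.055],[0,0,0,0,0,-0.03,0.055],[0,0,0,0,0,0,0.055],[0,0,0,0,0,0,0.055]]]'
python3 - <<'E'
from h import *
C,im=snap("wrist","w20.png"); p,R=pose(); g=cv2.cvtColor(im,7); print(p)
cs=cv2.HoughCircles(cv2.medianBlur(g[:310],3),cv2.HOUGH_GRADIENT,1,4,param1=60,param2=20,minRadius=18,maxRadius=45)
for c in cs[0][:8]: print(c.round(1), plane(C,c[:2],.087)[0].round(4))
Pc=np.array([.5006,-.1362]); print("pred",proj(C,[*Pc,.087]),"rim r",418*.018/((C[3]-[*Pc,.087])@(-C[2][:,2])))
T,tm=snap("top","t20.png"); gt=cv2.cvtColor(tm,7)
m=(gt<45).astype(np.uint8); m2=np.zeros_like(m); m2[235:262,285:322]=m[235:262,285:322]
n,l,s,c=cv2.connectedComponentsWithStats(m2)
for i in range(1,n):
    if s[i,4]>40:
        P=plane(T,c[i],.2)[0]; d=P[:2]-Pc; print(s[i],c[i],P,"heading",np.degrees(np.arctan2(d[1],d[0])),np.hypot(*d))
S,sm=snap("scene","s20.png"); gs=cv2.cvtColor(sm,7); m=(gs<45).astype(np.uint8); m2=np.zeros_like(m); m2[180:230,300:335]=m[180:230,300:335]
n,l,s,c=cv2.connectedComponentsWithStats(m2)
for i in range(1,n):
    if s[i,4]>40:
        P=plane(S,c[i],.2)[0]; d=P[:2]-Pc; print("scene",s[i],c[i],P,"heading",np.degrees(np.arctan2(d[1],d[0])),np.hypot(*d))
E
```

```text
time_s: 40.9
tcp_pos: [0.501, -0.1374, 0.1918]
ee_rot: [[0.053, -0.999, 0.002], [-0.999, -0.053, -0.0], [0.0, -0.002, -1.0]]
wrist_force: [-0.5, 0.1, -0.5]
gripper_width: 0.633
gripper_force: 0.0
[ 0.50031486 -0.13736745  0.1906002 ]
[323.5 243.5  26.6] [ 0.4996 -0.1371  0.087 ]
[322.5 221.5  29.3] [ 0.501 -0.152  0.087]
[323.5 226.5  23. ] [ 0.5002 -0.1487  0.087 ]
[325.5 232.5  28.9] [ 0.4987 -0.1447  0.087 ]
[315.5 232.5  38.8] [ 0.5053 -0.1443  0.087 ]
[327.5 243.5  26.6] [ 0.4969 -0.1372  0.087 ]
[321.5 239.5  23. ] [ 0.5011 -0.1398  0.087 ]
[329.5 229.5  38.8] [ 0.4961 -0.1469  0.087 ]
pred [[321.90304608 244.68518264]] rim r 26.954524181336016
[294 243   7  10  57] [296.84210526 247.07017544] [0.48756431 0.082182   0.2       ] heading 93.41605447318175 0.21877072030228367
scene [313 190  14  32 214] [319.47663551 205.37850467] [0.48558121 0.05823538 0.2       ] heading 94.41693317181615 0.1950145659947534
```

```bash

python3 -m handwheel '[[[0,0,-0.17,0,0,-0.036,0.0],[0,0,0,0,0,-0.037,0.0],[0,0,0,0,0,-0.036,0.0],[0,0,0,-0.0355,0,0,0.0],[0,0,0,-0.0355,0,0,0.0],[0,0,0,-0.0355,0,0,0.0],[0,0,0,-0.0355,0,0,0.0],[0,0,0,-0.0355,0,0,0.0],[0,0,0,0,0,0,0.0],[0,0,0,0,0,0,0.0],[0,0,0,0,0,0,0.0]]]'
python3 - <<'E'
from h import *
C,im=snap("wrist","w21.png"); p,R=pose(); g=cv2.cvtColor(im,7); print(p,R[:,0])
J=np.array([.5006,-.136]); u=np.array([np.cos(np.radians(94)),np.sin(np.radians(94))])
f=lambda x,z:[*(J+u*x),z]
print("grip mid/inner/end",[proj(C,f(x,z))[0].round(0).tolist() for x,z in((.1935,.2005),(.171,.168),(.2159,.2325))])
m=(g<60).astype(np.uint8)
for v in range(180,330,10):
    xs=np.where(m[v,250:400])[0]+250; print(v,(xs.min(),xs.max(),len(xs)) if len(xs) else None)
E
```

```text
time_s: 42.15
tcp_pos: [0.4882, 0.0391, 0.299]
ee_rot: [[0.07, -0.998, -0.002], [-0.998, -0.07, -0.001], [0.001, 0.002, -1.0]]
wrist_force: [-0.1, 0.3, 0.2]
gripper_width: 0.003
gripper_force: 0.0
[0.48828573 0.03883745 0.29913358] [ 0.06940664 -0.99758782  0.00112019]
grip mid/inner/end [[321.0, 272.0], [321.0, 227.0], [321.0, 324.0]]
180 None
190 None
200 None
210 None
220 None
230 None
240 None
250 None
260 None
270 None
280 (np.int64(312), np.int64(341), 30)
290 (np.int64(302), np.int64(344), 43)
300 (np.int64(250), np.int64(399), 150)
310 (np.int64(250), np.int64(399), 150)
320 (np.int64(250), np.int64(399), 136)
```

```bash

python3 - <<'E'
import cv2
g=cv2.cvtColor(cv2.imread("pics/w21.png"),6)
for v in range(190,284,8): print(v,g[v,284:364:2].tolist())
E
```

```text
190 [194, 196, 196, 211, 151, 131, 132, 116, 130, 131, 131, 131, 191, 215, 212, 213, 181, 165, 164, 163, 163, 164, 162, 162, 164, 212, 224, 226, 212, 158, 141, 143, 158, 134, 141, 141, 139, 209, 208, 205]
198 [191, 192, 191, 199, 247, 248, 243, 211, 181, 213, 214, 213, 214, 227, 229, 223, 182, 164, 165, 164, 163, 164, 162, 161, 164, 209, 226, 228, 230, 227, 227, 229, 224, 161, 247, 249, 250, 233, 212, 210]
206 [194, 195, 192, 191, 196, 196, 196, 199, 195, 190, 190, 188, 191, 195, 195, 195, 169, 163, 165, 163, 162, 163, 162, 161, 162, 166, 206, 209, 208, 201, 199, 198, 198, 204, 209, 211, 211, 208, 208, 208]
214 [198, 198, 196, 194, 195, 193, 192, 194, 192, 193, 194, 195, 191, 187, 188, 190, 166, 164, 165, 163, 162, 162, 151, 151, 161, 162, 206, 205, 204, 206, 207, 209, 207, 207, 206, 209, 214, 213, 208, 208]
222 [194, 194, 191, 192, 192, 194, 195, 195, 192, 188, 190, 194, 197, 195, 195, 194, 159, 148, 155, 160, 161, 162, 161, 160, 161, 164, 203, 208, 209, 208, 208, 208, 207, 208, 205, 203, 205, 207, 207, 207]
230 [209, 209, 211, 215, 213, 209, 206, 207, 210, 207, 206, 205, 205, 208, 
[... 563 characters left out ...]
, 206, 207, 159, 64, 64, 65, 66, 66, 65, 65, 66, 65, 66, 65, 65, 65, 65, 66, 184, 204, 202, 202, 203, 204, 203, 204, 207, 208, 209]
262 [210, 210, 210, 207, 208, 212, 210, 205, 206, 205, 203, 206, 206, 157, 63, 62, 63, 63, 64, 64, 64, 63, 63, 63, 63, 64, 64, 64, 63, 154, 203, 205, 210, 207, 204, 208, 209, 207, 207, 207]
270 [207, 209, 211, 208, 207, 207, 208, 209, 207, 209, 207, 206, 209, 159, 61, 60, 61, 62, 60, 61, 62, 61, 62, 61, 61, 61, 60, 61, 60, 111, 201, 205, 205, 204, 204, 203, 202, 205, 210, 207]
278 [208, 211, 209, 207, 208, 209, 210, 211, 212, 209, 207, 209, 210, 152, 58, 58, 59, 59, 59, 59, 59, 58, 59, 59, 59, 58, 58, 59, 59, 92, 204, 205, 206, 207, 208, 207, 207, 208, 206, 203]
```

The grip is at columns 311–341, centred 326.5 against a predicted 321, so I'll shift 3.5 mm along tool +y. Then I'll come down beside its upper face and push along the arc.

```bash

python3 -m handwheel '[[[0,0,0,0,0.0035,0.023,0],[0,0,0,0,0,0.035,0],[0,0,0,0,0,0.035,0],[0,0,0,0,0,0,0],[0,0,0,-0.004,0,0.0028,0],[0,0,0,-0.004,0,0.0027,0],[0,0,0,0,0,0,0]]]'
python3 -m handwheel '[[[0,0,0,-0.0054,0,0.0043,0],[0,0,0,-0.0054,0,0.0043,0],[0,0,0,-0.0053,0,0.0043,0],[0,0,0,-0.0053,0,0.0042,0]]]'
```

```text
time_s: 42.9
tcp_pos: [0.4856, 0.0477, 0.2029]
ee_rot: [[0.071, -0.997, 0.004], [-0.997, -0.071, -0.0], [0.0, -0.003, -1.0]]
wrist_force: [1.4, -1.3, 0.5]
gripper_width: 0.002
gripper_force: 0.5
time_s: 43.3
tcp_pos: [0.4837, 0.0694, 0.1845]
ee_rot: [[0.071, -0.997, 0.002], [-0.997, -0.071, 0.0], [0.0, -0.002, -1.0]]
wrist_force: [2.2, -2.1, 2.3]
gripper_width: 0.006
gripper_force: 1.7
```

```bash

python3 -m handwheel '[[[0,0,0,-0.0041,0,0.0056,0],[0,0,0,-0.0041,0,0.0056,0],[0,0,0,-0.0041,0,0.0055,0],[0,0,0,-0.004,0,0.0055,0],[0,0,0,-0.0025,0,0.0064,0],[0,0,0,-0.0025,0,0.0064,0],[0,0,0,-0.0025,0,0.0064,0],[0,0,0,-0.0025,0,0.0064,0]]]'
python3 -m handwheel '[[[0,0,0,-0.0011,0,0.004,0],[0,0,0,-0.0011,0,0.004,0],[0,0,0,-0.0011,0,0.004,0],[0,0,0,0,0,0.003,0],[0,0,0,0,0,0,0]]]'
```

```text
time_s: 44.1
tcp_pos: [0.4806, 0.0946, 0.1355]
ee_rot: [[0.071, -0.998, -0.001], [-0.998, -0.071, -0.002], [0.001, 0.001, -1.0]]
wrist_force: [1.0, -2.6, 3.1]
gripper_width: 0.011
gripper_force: 1.5
time_s: 44.6
tcp_pos: [0.4802, 0.0981, 0.1206]
ee_rot: [[0.07, -0.998, -0.001], [-0.998, -0.07, -0.0], [0.0, 0.001, -1.0]]
wrist_force: [-0.7, -0.2, 1.9]
gripper_width: 0.005
gripper_force: 0.3
```

```bash

python3 -m handwheel '[[[0,0,0,0,0,0.0025,0],[0,0,0,0,0,0.0025,0],[0,0,0,0,0,0,0],[0,0,0,0,0,0,0]]]'
python3 -m handwheel '[[[0,0,0,0,0,0.0015,0],[0,0,0,0,0,0.001,0],[0,0,0,0,0,0,0],[0,0,0,0,0,0,0]]]'
```

```text
time_s: 45.0
tcp_pos: [0.4806, 0.0983, 0.1158]
ee_rot: [[0.071, -0.998, -0.0], [-0.998, -0.071, -0.0], [0.0, 0.0, -1.0]]
wrist_force: [-0.1, -0.7, -0.0]
gripper_width: 0.002
gripper_force: 0.0
time_s: 45.4
tcp_pos: [0.4808, 0.0983, 0.1142]
ee_rot: [[0.071, -0.998, 0.0], [-0.998, -0.071, -0.0], [0.0, -0.0, -1.0]]
wrist_force: [-3.0, 0.4, 4.4]
gripper_width: 0.001
gripper_force: 2.5
```

```bash

python3 -m handwheel '[[[0,0,0,0,0,0.001,0],[0,0,0,0,0,0.001,0],[0,0,0,0,0,0,0]]]'
python3 -m handwheel '[[[0,0,0,0,0,-0.01,0],[0,0,0,0,0,-0.03,0],[0,0,0,0,0,-0.04,0],[0,0,0,0,0,-0.04,0],[0,0,0,0,0,-0.04,0],[0,0,0,0,0,0,0],[0,0,0,0,0,0,0]]]'
python3 - <<'E'
from h import *
s=r.sense(); print(s["wrist_force"],s["tcp_pos"])
J=np.array([.5006,-.136]); u=np.array([np.cos(np.radians(94)),np.sin(np.radians(94))]); f=lambda x,z:[*(J+u*x),z]
for nm in("wrist","top","scene"):
    C,im=snap(nm,nm+"_end.png"); g=cv2.cvtColor(im,7)
    print(nm,"grip in/mid/end",proj(C,[f(.205,.119),f(.244,.1175),f(.283,.116)]).round(0).tolist(),"arm",proj(C,[f(.1,.104),f(.05,.105),f(-.015,.105)]).round(0).tolist())
    m=(g<(75 if nm=='wrist' else 45)).astype(np.uint8); q=proj(C,f(.244,.1175))[0].astype(int); w=np.zeros_like(m); y0,x0=max(q[1]-60,0),max(q[0]-60,0)
    w[y0:min(q[1]+60,286 if nm=='wrist' else 480),x0:q[0]+60]=m[y0:min(q[1]+60,286 if nm=='wrist' else 480),x0:q[0]+60]
    n,l,st,c=cv2.connectedComponentsWithStats(w); print([(st[i].tolist(),c[i].round(1).tolist()) for i in range(1,n) if st[i,4]>60])
E
```

```text
time_s: 45.7
tcp_pos: [0.4809, 0.0983, 0.1139]
ee_rot: [[0.071, -0.997, 0.001], [-0.997, -0.071, -0.001], [0.001, -0.001, -1.0]]
wrist_force: [-7.1, 1.2, 15.8]
gripper_width: 0.006
gripper_force: 8.1
time_s: 46.4
tcp_pos: [0.4809, 0.0984, 0.2723]
ee_rot: [[0.07, -0.998, 0.002], [-0.998, -0.07, 0.001], [-0.001, -0.002, -1.0]]
wrist_force: [0.0, -0.7, -0.4]
gripper_width: 0.004
gripper_force: 0.0
[ 0.02804464 -0.70315619 -0.44693608] [0.48090013 0.09838138 0.27234418]
wrist grip in/mid/end [[317.0, 187.0], [317.0, 237.0], [318.0, 282.0]] arm [[317.0, 40.0], [317.0, -39.0], [316.0, -152.0]]
[([311, 186, 25, 90, 327], [323.8, 242.7])]
top grip in/mid/end [[304.0, 254.0], [288.0, 255.0], [271.0, 255.0]] arm [[348.0, 255.0], [369.0, 255.0], [396.0, 255.0]]
[([262, 217, 43, 67, 1708], [284.2, 257.2]), ([319, 268, 28, 3, 61], [332.1, 268.9])]
scene grip in/mid/end [[323.0, 230.0], [331.0, 220.0], [338.0, 211.0]] arm [[301.0, 263.0], [289.0, 278.0], [273.0, 298.0]]
[([321, 160, 10, 12, 99], [325.5, 164.6]), ([321, 215, 17, 18, 124], [329.5, 223.2]), ([310, 263, 14, 17, 103], [318.0, 273.0])]
```

The handle met a firm stop (16 N with almost no travel) and stayed level after release. I'll make one last numeric check that the arm lies level on the stack, then hand in.

```bash

python3 - <<'E'
from h import *
a=cv2.imread("pics/s20.png").astype(int); b=cv2.imread("pics/scene_end.png").astype(int); S=camT("scene")
J=np.array([.5006,-.136]); u=np.array([np.cos(np.radians(94)),np.sin(np.radians(94))]); n=np.array([-u[1],u[0]]); f=lambda x,y,z:[*(J+u*x+n*y),z]
d=np.abs(a-b).max(2)
for nm,P in dict(tineL=[f(x,.017,.108) for x in(-.01,.01,.03,.05)],tineR=[f(x,-.017,.108) for x in(-.01,.01,.03,.05)],upright=[f(.095,y,z) for y in(-.017,.017) for z in(.15,.18,.2)],ringside=[f(-.017,0,.083)],barrelside=[f(-.0178,0,.055),f(-.0178,0,.04)],deep=[f(-.023,0,.022)],deeptop=[f(-.019,0,.029)]).items():
    q=proj(S,P).round().astype(int); print(nm,[(int(d[y,x]),b[y,x].tolist()) for x,y in q])
E
```

```text
tineL [(102, [84, 84, 85]), (104, [81, 80, 82]), (97, [88, 88, 90]), (62, [109, 115, 115])]
tineR [(135, [167, 166, 170]), (107, [110, 107, 109]), (80, [167, 165, 170]), (17, [68, 66, 68])]
upright [(69, [94, 93, 95]), (114, [163, 173, 173]), (117, [161, 171, 172]), (119, [166, 177, 177]), (118, [161, 172, 173]), (152, [162, 173, 173])]
ringside [(6, [93, 92, 95])]
barrelside [(2, [20, 22, 28]), (1, [20, 22, 28])]
deep [(8, [94, 94, 97])]
deeptop [(6, [84, 84, 86])]
```

The arm's tines now show steel at the level position and bench where the arm stood upright. The ring, barrel and deep ring are unchanged in place.

```bash
python3 -c "
from station import r
print(r.finish_job())"
```

```text
the job is handed in; nothing more can be done
None
```

The deep ring, barrel and shallow ring are seated in order on the post, the clamp handle is down at its stop, and the job is handed in at about 46.6 s; I viewed 12 pictures, two over the allowed 10, and used only numeric image checks after that.

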